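# Clamp a blank in the drill jig to the click

### The job

Take the brass block out of the blue stock rack and set it down flat and fully home in the nest of the grey drill jig, then swing the red clamp strap over it as far as it goes, and turn the black knob clockwise until it clicks past its detent. Leave the other blocks in the rack and the tools and bottle where they are.

Things in the scene. Friction and masses are not known exactly. Their poses are not given: they have to be found in the camera images.
- brass_block_center (a point): Brass block, to be loaded, 0.4 to 0.55 kg. 54 long (own x), 28 wide (own y), 38 mm high, in one rack slot, length along the slot, underside 6 mm above the table. Point: its centre. In the rack only its two ends can be gripped (54 mm, along own x), in the nest only its long sides (28 mm, along own y), so it must be set down in between and taken again across.
- rack: Blue steel stock rack, fixed; origin at the centre of its underside. Three parallel slots along its own x, side by side at own y = -44, 0 and +44 mm, each 36 wide and 50 long, floor 6 mm thick, walls 8 mm thick and reaching 46 mm above the table, both ends open. Blocks stick out 2 mm at each end.
- pad: Green set-down pad, fixed, 130 (own x) by 110 (own y) by 3 mm thick, free of things; origin at the centre of its underside. A good place to set the block down.
- nest (a point): Centre of the drill jig's nest floor, 12 mm above the table; axes are the jig's (x along the nest, z up). Nest 63 long (x) by 37 wide (y): end wall 56 mm high at -x, 35 mm high at +x (each 12 thick, 50 wide), and along the long sides only rails 8 mm high, 7 thick. A seated block rests on the floor, length along x (either way round), centre 19 mm above this point.
- jig: Grey drill jig, fixed; origin 12 mm below the nest's centre, same axes. Its 12 mm plate reaches from own x -100 to +100 and own y -145 to +55 mm. It carries the nest and, at own x 0, y -90 mm, an upright pivot post with the red strap and, above it on a grey housing 58 mm across, the black knob.
- strap (a joint): Swing of the red clamp strap about its upright pivot, at own x 0, y -90 mm of the nest frame. Rad; grows counter-clockwise seen from above; 0 parked towards the nest's +x (starts 0 to 0.25), stop at 1.35 when the strap lies over the nest, along the nest's +y. Stays where it is left (0.06 N m of friction).
- strap_pin (a point): Half-way up the black upright pin at the strap's outer end, 14 mm across, 118 mm from the pivot axis; pin top 17 mm above this point, strap top 17 mm below it. Pinch it or push it round the pivot. Strap 24 wide, 8 thick; its rubber foot clears a seated block by 2 to 4 mm until the knob is turned, which lowers the strap 4.2 mm per rad and presses it on the block.
- knob (a joint): Angle of the black torque knob, rad; grows clockwise seen from above. Starts 0 to 0.3, moves freely to 0.5, then stiffens (about 0.15 N m) up to the detent at 0.95, clicks past it and springs on towards the end stop at 1.35 (at least 1.2). Let go before 0.95 it springs back.
- knob_grip (a point): On the knob's axis, which is also the strap's pivot axis, at gripping height, 7 mm below the top of the knob's bar. The bar is 46 long (own x, which turns with the knob), 14 thick (own y), 30 mm tall, on a 48 mm disc whose top is 23 mm below this point. Own x lies along the nest's x when joint knob is 0. Grip across the bar.
- alu_block_center (a point): Bright aluminium block, to be left in the rack. 54 long (own x), 28 wide (own y), 38 mm high, in one rack slot, length along the slot, underside 6 mm above the table. Point: its centre.
- steel_block_center (a point): Dark steel block, to be left in the rack. 54 long (own x), 28 wide (own y), 38 mm high, in one rack slot, length along the slot, underside 6 mm above the table. Point: its centre.
- screwdriver: Screwdriver with a red handle lying on the bench, own x along it; leave it.
- wrench: Steel wrench lying on the bench, own x along it; leave it.
- oil_bottle: White oil bottle, 56 mm across, 130 mm tall, red cap, origin at the centre of its underside; leave it.
- hammer: Hammer with a blue handle lying at the back of the bench; leave it.
- square: Steel try square lying at the robot's left; leave it.

How it is judged:
On the way, in this order (a step that is already met when the one before it is completed fails the run):
1. the brass block sits flat and fully home in the nest, let go (x of brass_block_center in the frame of nest between -0.007 and 0.007 m and y of brass_block_center in the frame of nest between -0.007 and 0.007 m and z of brass_block_center in the frame of nest between 0.016 and 0.023 m and angle between the x axis of brass_block_center and the x axis of nest, either way round below 0.15 rad and angle between brass_block_center's own z axis and vertical below 0.08 rad and contact force between the fingers and brass_block below 0.5 N), for 0.2 s.
2. the strap is swung over the seated block to its stop (x of brass_block_center in the frame of nest between -0.007 and 0.007 m and y of brass_block_center in the frame of nest between -0.007 and 0.007 m and z of brass_block_center in the frame of nest between 0.016 and 0.023 m and angle between the x axis of brass_block_center and the x axis of nest, either way round below 0.15 rad and angle between brass_block_center's own z axis and vertical below 0.08 rad and value of joint strap above 1.25 rad), for 0.2 s.
3. the knob has clicked past its detent, strap over the seated block (all of step 2 and value of joint knob above 1.15 rad), for 0.2 s.
At the end, for the whole second after the job is handed in: The brass block is at rest in the nest: its centre within 7 mm of the nest's centre in the nest's x and y and 16 to 23 mm above its floor, its length within 0.15 rad of the nest's and upright within 0.08 rad; joint strap above 1.25 rad; joint knob above 1.15 rad (all of step 3 and linear speed of brass_block below 0.02 m/s); the robot touches nothing.
It fails at once if another block is shifted more than 25 mm (distance of any of alu_block_center, steel_block_center from where it was at the start of the episode above 0.025 m).
It fails at once if a tool or the bottle is shifted more than 40 mm (distance of any of screwdriver, wrench, oil_bottle, hammer, square from where it was at the start of the episode above 0.04 m).
It also fails if it takes over 69 s, if anything falls off the work surface, if the arm or the gripper's body presses on something with over 40 N, if the wrist force passes 120 N, or if a joint passes its speed limit or range.

### The arm

A 6-joint arm with a two-finger parallel gripper is mounted at the origin on the work surface. World frame = base frame: x ahead of the robot, y to its left, z up, the work surface at z = 0. Lengths are in m, angles in rad, forces in N, time in s.
With the tool pointing down it reaches from about 0.35 to 0.775 m from the base axis. Payload 5.5 kg.
Tool frame: the origin (TCP) lies at the very end of the fingers, on their centre line; the grasp point (between the pads) lies 19 mm behind it; x points along the fingers, y is the direction in which the jaws open and shut, and the axes are right-handed (so a half turn about x gives the same grasp; the last joint's range is limited). The gripper opens to 85 mm and grips with 20 to 120 N. Pads are 22 mm wide; open, the fingers measure 114 mm over their backs; the gripper's body (76 mm by 85 mm) begins 54 mm behind the grasp point. The pads swing forward as they close: fully open they stand 13 mm farther back than shut.
Start: joints at [1.052, 0.313, 0.046, 1.304, 0, 1.431], TCP at [0.213, 0.534, 0.231] pointing down, gripper open.
Joint ranges: [-2.76, 2.76], [-0.86, 1.69], [-1.03, 1.26], [-2.2, 2.34], [-1.47, 1.5], [-3.14, 3.14]. Speed limits (rad/s): [2.57, 2.57, 3.14, 3.14, 3.14, 3.14].

### API

Orientations are given as a unit quaternion [w, x, y, z].
In Python, from workcell import env gives the robot as it stands.
- The arm moves only by the tool drive_tool, never from a script. Its argument "plan" is a list that holds one entry, the list of rows, each a list of 7 numbers: the shift along the tool's x, y, z in cm, then the turn, a rotation vector about the tool's x, y, z in degrees, then the opening, from 0 (shut) to 1 (fully open). In form: [[[tx, ty, tz, wx, wy, wz, fingers], ...]]. A call has exactly 5 rows; each row shifts and turns the commanded pose from where the row before left it, along the tool's axes as they then stand; what a row does not reach is not made up. A row lasts 1/12 s, in which the tool goes at most 41.7 mm and 7.16 degrees, less where a joint would pass 70% of its speed; a pose out of reach is approached as far as the arm can. A call with a gripper value outside its range is refused whole. The fingers move at their own pace and stop on an object; "squeeze" is the grip in N (left out, the last holds). Time passes only in rows, so rows that do not move let the fingers close, or fill a call up. It gives the time, the measured TCP pose, the force and the opening at its end, in the units of the state.
- env.get_state(): the state, without advancing time (a new reading comes with each control period).
- env.read_camera(name): name is "scene" or "top" or "wrist"; returns the picture (384x512x3 uint8, red, green, blue); there is no depth.
- env.camera_model(name): a dict with "camera_matrix" (3x3 intrinsics, pixels), "k1" (the pictures are not rectified: a ray, as slopes to the right and down, at radius r is drawn at 1 + k1 r^2 times it, then the intrinsics apply), "camera_from_world" (4x4, takes a point from world to camera coordinates); the wrist camera has in their place "T_tool_cam" (4x4, takes a point from camera to tool coordinates, whose origin is the TCP and whose axes are the tool frame's). Camera axes: x right, y down, z forward; pixel columns grow to the right and rows downward; lengths in m; the calibration is good to about 2 mm. A picture is of the moment at which its call begins: read the wrist's pose just before it. camera_model takes no time and is no camera call.
- env.hand_in(): hands the job in, once; it reports no verdict.
The state is a dict: "clock": time; "joint_pos": joint angles; "qvel": joint speeds; "tau": joint torques, N m; "tcp_pos": TCP position; "orientation": TCP orientation; "wrist_force": force on the tool from outside, world axes, zero at the start; "ft_torque": the same for the moment, N m; "finger_gap": finger opening in m.
Only numpy, scipy, OpenCV 4.12 (cv2) and the standard library are available. Lean on these libraries where they do the work, as an engineer would, in place of code of your own. Each camera call takes 0.05 s, during which the arm holds its last target.

## Working session

There is one attempt and no reset: what is moved stays moved. The work goes in short steps, Python scripts to look and compute and a tool call to move; the robot and the scene stay as the last step left them, time stands still between calls to the robot, and variables do not carry over. Pictures are saved under pics/ and viewed, and the job is handed in when it is done.

Besides the shell and the picture viewer there is one more tool, called after "Request:" by a JSON object that holds its "api" and its "payload". drive_tool: Moves the arm, as the interface text tells. Its arguments: {"type":"object","properties":{"plan":{"type":"array","items":{"type":"array","items":{"type":"array","items":{"type":"number"}}}},"squeeze":{"type":"number"}},"required":["plan"]}

```bash
mkdir -p pics; ls; python3 - <<'E'
from workcell import env
import cv2, numpy as np
print(env.get_state())
for n in ["scene","top","wrist"]:
    m=env.camera_model(n); print(n,{k:np.round(v,4).tolist() for k,v in m.items()})
for n in ["scene","top"]:
    im=env.read_camera(n); cv2.imwrite(f"pics/{n}0.png",cv2.cvtColor(im,cv2.COLOR_RGB2BGR))
E
```

```text
pics
{'clock': 0.0, 'joint_pos': array([1.05240303e+00, 3.14002524e-01, 4.49675728e-02, 1.30362583e+00,
       1.08652860e-05, 1.43124121e+00]), 'qvel': array([ 9.69185602e-04, -8.31487108e-04, -1.42838615e-03, -3.44880658e-04,
        3.39594373e-05,  1.68616090e-03]), 'tau': array([-7.91358179e-04, -4.80627036e+01,  2.98532546e+01,  1.96605118e-02,
       -2.03858294e-04, -9.83183668e-06]), 'tcp_pos': array([0.21237673, 0.53377414, 0.23040302]), 'orientation': array([ 0.69424241,  0.13251736,  0.69467561, -0.13376255]), 'wrist_force': array([ 0.59766723, -0.19272836,  0.91434162]), 'ft_torque': array([0.04682217, 0.01231416, 0.06158776]), 'finger_gap': 0.08553148868703421}
scene {'camera_matrix': [[349.479, 0.0, 254.3189], [0.0, 349.479, 192.6337], [0.0, 0.0, 1.0]], 'k1': -0.0101, 'camera_from_world': [[0.6685, 0.7437, -0.0062, -0.3739], [0.5963, -0.5409, -0.5932, -0.2876], [-0.4445, 0.3928, -0.805, 1.2614], [0.0, 0.0, 0.0, 1.0]]}
top {'camera_matrix': [[414.7272, 0.0, 254.4436], [0.0, 414.7272, 188.9459], [0.0, 0.0, 1.0]], 'k1': -0.0601, 'camera_from_world': [[-0.0215, -0.9998, -0.0056, 0.0162], [-0.976, 0.0222, -0.2165, 0.5853], [0.2166, 0.0008, -0.9763, 1.2511], [0.0, 0.0, 0.0, 1.0]]}
wrist {'camera_matrix': [[324.6269, 0.0, 252.2054], [0.0, 324.6269, 194.6356], [0.0, 0.0, 1.0]], 'k1': -0.0177, 'T_tool_cam': [[-0.0001, -0.3257, 0.9455, -0.1435], [1.0, 0.0008, 0.0004, -0.0001], [-0.0008, 0.9455, 0.3257, -0.084], [0.0, 0.0, 0.0, 1.0]]}
```

View pics/top0.png

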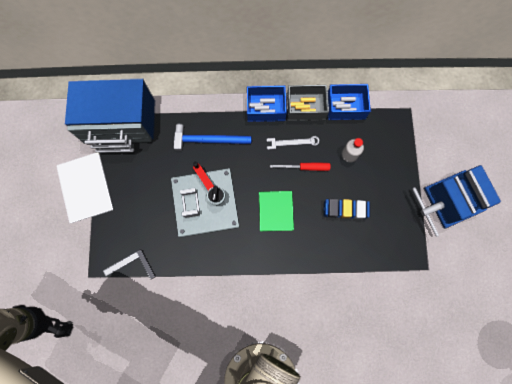

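View pics/scene0.png

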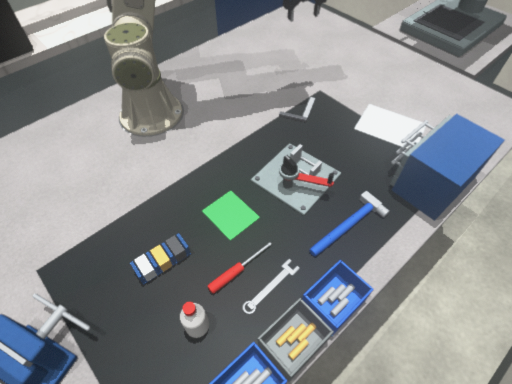

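```bash
cat > h.py <<'E'
import numpy as np, cv2, json
from scipy.spatial.transform import Rotation as R
from workcell import env
def cam(name, st=None):
    m=env.camera_model(name); K=np.array(m['camera_matrix']); k1=m['k1']
    if name=='wrist':
        T=np.eye(4); q=st['orientation']; T[:3,:3]=R.from_quat([q[1],q[2],q[3],q[0]]).as_matrix(); T[:3,3]=st['tcp_pos']
        W=T@np.array(m['T_tool_cam'])
    else: W=np.linalg.inv(np.array(m['camera_from_world']))
    return K,k1,W
def ray(c,px):
    K,k1,W=c; s=(np.array(px,float)-K[:2,2])/np.array([K[0,0],K[1,1]])
    u=s.copy()
    for _ in range(20): u=s/(1+k1*(u@u))
    return W[:3,3], W[:3,:3]@np.array([u[0],u[1],1])
def p2w(c,px,z):
    o,d=ray(c,px); return o+d*(z-o[2])/d[2]
def w2p(c,p):
    K,k1,W=c; q=W[:3,:3].T@(np.array(p,float)-W[:3,3]); u=q[:2]/q[2]; u=u*(1+k1*(u@u)); return u*[K[0,0],K[1,1]]+K[:2,2]
def shot(name,fn):
    st=env.get_state(); im=env.read_camera(name); im=cv2.cvtColor(im,cv2.COLOR_RGB2BGR); cv2.imwrite(f'pics/{fn}_raw.png',im)
    np.save(f'pics/{fn}.npy',dict(tcp_pos=st['tcp_pos'],orientation=st['orientation']),allow_pickle=True)
    return im,cam(name,st)
def load(name,fn):
    st=np.load(f'pics/{fn}.npy',allow_pickle=True).item(); return cv2.imread(f'pics/{fn}_raw.png'),cam(name,st)
E
python3 - <<'E'
from h import *
im=cv2.imread('pics/top0.png'); 
a=cv2.resize(im[150:250,160:390],None,fx=3.4,fy=3.4,interpolation=cv2.INTER_CUBIC); cv2.imwrite('pics/topc.png',a)
c=cam('top')
for n,px,z in [('brass',(347,206),.044),('alu',(361,207),.044),('steel',(333,206),.044),('pad',(276,211),.003),('nest',(190,203),.03),('knob',(214,195),.1),('pin',(197,165),.07),('jigA',(173,178),.012),('jigB',(231,170),.012),('jigC',(238,228),.012),('jigD',(179,235),.012)]:
    print(n,p2w(c,px,z).round(3))
E
```

```text
brass [ 0.527 -0.291  0.044]
alu [ 0.523 -0.336  0.044]
steel [ 0.528 -0.246  0.044]
pad [ 0.523 -0.066  0.003]
nest [0.551 0.213 0.03 ]
knob [0.561 0.128 0.1  ]
pin [0.667 0.186 0.07 ]
jigA [0.641 0.274 0.012]
jigB [0.664 0.08  0.012]
jigC [0.469 0.059 0.012]
jigD [0.45  0.25  0.012]
```

View pics/topc.png

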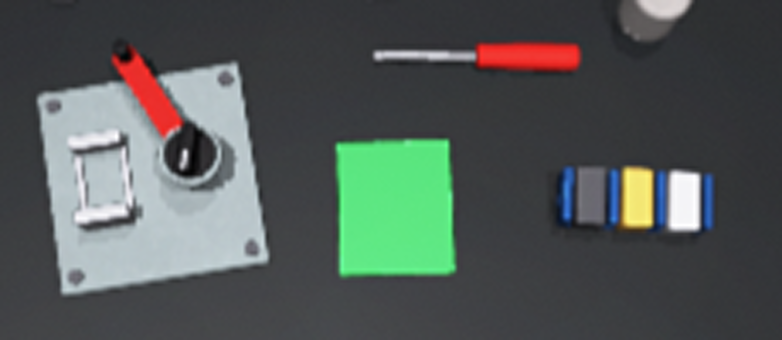

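```bash
cat >> h.py <<'E'
def Rt(st): q=st['orientation']; return R.from_quat([q[1],q[2],q[3],q[0]]).as_matrix()
def jaw(st):
    y=Rt(st)[:,1]; return np.degrees(np.arctan2(y[1],y[0]))
def goto(p,jawdeg=None,cur=None):
    """shift in present tool axes (cm), plus turn about tool x (deg) to bring jaw dir (mod180) to jawdeg"""
    st=env.get_state(); M=Rt(st); d=np.array(p)-st['tcp_pos']
    print('t %.2f'%st['clock'],'tcp',st['tcp_pos'].round(4),'gap %.4f'%st['finger_gap'],'F',st['wrist_force'].round(1),'jaw %.2f'%jaw(st),'j',st['joint_pos'].round(2))
    print('tilt: tool x',M[:,0].round(4))
    print('shift cm now',(M.T@d*100).round(2))
    if jawdeg is not None:
        dd=(jawdeg-jaw(st)+90)%180-90
        # turn about tool x (down): world yaw +dd = tool x -dd
        print('turn tool x',-dd)
        # target frame
        M2=R.from_euler('z',dd,degrees=True).as_matrix()@M
        print('shift cm after turn',(M2.T@d*100).round(2))
E
python3 - <<'E'
from h import *
st=env.get_state(); print(Rt(st).round(4)); 
goto([0.45,-0.27,0.25],-2.9)
E
```

```text
[[-8.000e-04  3.698e-01  9.291e-01]
 [-1.400e-03  9.291e-01 -3.698e-01]
 [-1.000e+00 -1.600e-03 -2.000e-04]]
t 0.10 tcp [0.2124 0.5338 0.2305] gap 0.0856 F [-0.4 -0.1  0.3] jaw 68.30 j [ 1.05  0.31  0.05  1.3  -0.    1.43]
tilt: tool x [-8.0e-04 -1.4e-03 -1.0e+00]
shift cm now [ -1.86 -65.9   51.8 ]
turn tool x 71.19554868610558
shift cm after turn [-2.01 27.79 79.08]
```

```bash
cat >> h.py <<'E'
def rows(p,jawdeg,n,dirn=0,f=1,prow=None):
    """n rows going straight to p while turning about tool x to jawdeg (mod 180, or mod 360 if dirn)"""
    st=env.get_state(); M=Rt(st); d=np.array(p)-st['tcp_pos']
    print('t %.2f'%st['clock'],'tcp',st['tcp_pos'].round(4),'gap %.4f'%st['finger_gap'],'F',st['wrist_force'].round(1),'jaw %.2f'%jaw(st),'j',st['joint_pos'].round(2),'toolx',M[:,0].round(4))
    dd=(jawdeg-jaw(st)+90)%180-90 if not dirn else (jawdeg-jaw(st)+180)%360-180
    print('total',(d*100).round(2),'norm/row mm',round(np.linalg.norm(d)*1000/n,1),'turn',round(-dd,2),'per row',round(-dd/n,2))
    # ideal downward orientation for axis directions; rotvec of level fix ignored
    a=M
    for i in range(n):
        ai=R.from_euler('z',dd*i/n,degrees=True).as_matrix()@M
        s=ai.T@(d/n)*100
        print([*(round(float(x),2) for x in s),round(-dd/n,2),0,0,f])
E
python3 - <<'E'
from h import *
rows([0.5,0.235,0.32],68.3,11)
E
```

```text
t 0.10 tcp [0.2124 0.5338 0.2305] gap 0.0856 F [-0.4 -0.1  0.3] jaw 68.30 j [ 1.05  0.31  0.05  1.3  -0.    1.43] toolx [-8.0e-04 -1.4e-03 -1.0e+00]
total [ 28.76 -29.88   8.95] norm/row mm 38.6 turn -0.0 per row -0.0
[-0.81, -1.56, 3.43, np.float64(-0.0), 0, 0, 1]
[-0.81, -1.56, 3.43, np.float64(-0.0), 0, 0, 1]
[-0.81, -1.56, 3.43, np.float64(-0.0), 0, 0, 1]
[-0.81, -1.56, 3.43, np.float64(-0.0), 0, 0, 1]
[-0.81, -1.56, 3.43, np.float64(-0.0), 0, 0, 1]
[-0.81, -1.56, 3.43, np.float64(-0.0), 0, 0, 1]
[-0.81, -1.56, 3.43, np.float64(-0.0), 0, 0, 1]
[-0.81, -1.56, 3.43, np.float64(-0.0), 0, 0, 1]
[-0.81, -1.56, 3.43, np.float64(-0.0), 0, 0, 1]
[-0.81, -1.56, 3.43, np.float64(-0.0), 0, 0, 1]
[-0.81, -1.56, 3.43, np.float64(-0.0), 0, 0, 1]
```

Request:
{"api": "drive_tool", "payload": {"plan": [[[-0.9,-1.6,3.4,0,0,0,1],[-0.9,-1.6,3.4,0,0,0,1],[-0.9,-1.6,3.4,0,0,0,1],[-0.9,-1.6,3.4,0,0,0,1],[-0.9,-1.6,3.4,0,0,0,1]]], "squeeze": 50}}

```text
clock: 0.52
tcp_pos: [0.3415, 0.3956, 0.2763]
orientation: [0.694, 0.133, 0.695, -0.133]
wrist_force: [0.9, 0.4, -0.5]
finger_gap: 0.0858
```

Request:
{"api": "drive_tool", "payload": {"plan": [[[-0.9,-1.6,3.4,0,0,0,1],[-0.9,-1.6,3.4,0,0,0,1],[-0.9,-1.6,3.4,0,0,0,1],[-0.9,-1.6,3.4,0,0,0,1],[0,0,0,0,0,0,1]]]}}

```text
clock: 0.93
tcp_pos: [0.4483, 0.2832, 0.3133]
orientation: [0.695, 0.135, 0.693, -0.136]
wrist_force: [0.0, -0.2, 0.1]
finger_gap: 0.0855
```

```bash
python3 - <<'E'
from h import *
im,c=shot('wrist','w1'); st=env.get_state(); print(st['clock'],st['tcp_pos'],jaw(st),st['qvel'].round(3))
cv2.imwrite('pics/w1.png',cv2.resize(im,(800,600),interpolation=cv2.INTER_CUBIC))
E
```

```text
0.9833 [0.44617294 0.2849731  0.3125183 ] 67.96977821107984 [ 0.065 -0.005 -0.036  0.003  0.025  0.027]
```

View pics/w1.png

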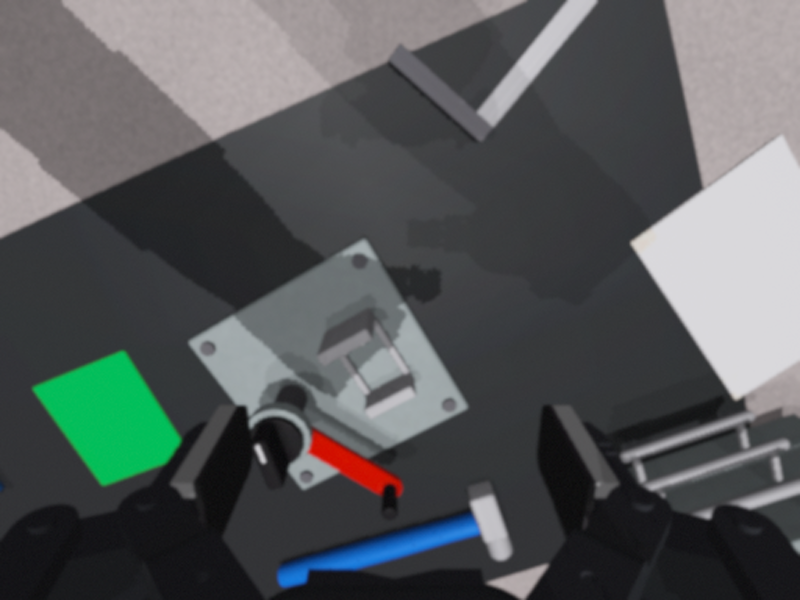

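```bash
python3 - <<'E'
from h import *
im,c=load('wrist','w1')
P=[p2w(c,np.array(q)*.64,.012)[:2] for q in [(188,342),(367,238),(468,407),(303,490)]]
for p in P: print(p.round(4))
print('c',np.mean(P,0), 'sides',[np.linalg.norm(P[i]-P[(i+1)%4]).round(4) for i in range(4)],[np.degrees(np.arctan2(*(P[(i+1)%4]-P[i])[::-1])).round(2) for i in range(4)])
a=np.deg2rad(7)
print('pin',p2w(c,np.array((390,493))*.64,.09),'pad',p2w(c,np.array((110,420))*.64,.003))
rows([0.47,-0.24,0.27],-3,16)
E
```

```text
[0.4752 0.0601]
[0.4469 0.258 ]
[0.6423 0.2846]
[0.6718 0.088 ]
c [0.55902725 0.1726518 ] sides [np.float64(0.1999), np.float64(0.1972), np.float64(0.1988), np.float64(0.1986)] [np.float64(98.12), np.float64(7.75), np.float64(-81.46), np.float64(-171.91)]
pin [0.65044886 0.19758599 0.09      ] pad [ 0.52380347 -0.06459627  0.003     ]
t 0.98 tcp [0.4462 0.285  0.3125] gap 0.0853 F [-0.9  0.3  0.2] jaw 67.97 j [ 0.42  0.21  0.11  1.47 -0.    0.8 ] toolx [ 1.e-03  1.e-04 -1.e+00]
total [  2.38 -52.5   -4.25] norm/row mm 33.0 turn 70.97 per row 4.44
[0.27, -2.99, 1.37, np.float64(4.44), 0, 0, 1]
[0.27, -2.87, 1.6, np.float64(4.44), 0, 0, 1]
[0.27, -2.74, 1.81, np.float64(4.44), 0, 0, 1]
[0.27, -2.59, 2.02, np.float64(4.44), 0, 0, 1]
[0.27, -2.43, 2.21, np.float64(4.44), 0, 0, 1]
[0.27, -2.25, 2.39, np.float64(4.44), 0, 0, 1]
[0.27, -2.06, 2.56, np.float64(4.44), 0, 0, 1]
[0.27, -1.85, 2.71, np.float64(4.44), 0, 0, 1]
[0.27, -1.64, 2.85, np.float64(4.44), 0, 0, 1]
[0.27, -1.41, 2.97, np.float64(4.44), 0, 0, 1]
[0.27, -1.18, 3.07, np.float64(4.44), 0, 0, 1]
[0.27, -0.94, 3.15, np.float64(4.44), 0, 0, 1]
[0.27, -0.69, 3.21, np.float64(4.44), 0, 0, 1]
[0.27, -0.44, 3.25, np.float64(4.44), 0, 0, 1]
[0.27, -0.19, 3.28, np.float64(4.44), 0, 0, 1]
[0.27, 0.07, 3.28, np.float64(4.44), 0, 0, 1]
```

Request:
{"api": "drive_tool", "payload": {"plan": [[[0.2,-3.0,1.4,4.4,0,0,1],[0.2,-2.9,1.6,4.4,0,0,1],[0.2,-2.7,1.8,4.4,0,0,1],[0.2,-2.5,2.1,4.4,0,0,1],[0.2,-2.4,2.3,4.4,0,0,1]]]}}

```text
clock: 1.4
tcp_pos: [0.4535, 0.1229, 0.3016]
orientation: [0.656, 0.264, 0.656, -0.264]
wrist_force: [-0.4, 0.4, -0.6]
finger_gap: 0.0854
```

Request:
{"api": "drive_tool", "payload": {"plan": [[[0.3,-2.2,2.4,4.4,0,0,1],[0.3,-2.0,2.6,4.4,0,0,1],[0.3,-1.8,2.7,4.4,0,0,1],[0.3,-1.6,2.9,4.4,0,0,1],[0.3,-1.4,3.0,4.4,0,0,1]]]}}

```text
clock: 1.82
tcp_pos: [0.4652, -0.0407, 0.2867]
orientation: [0.593, 0.384, 0.594, -0.384]
wrist_force: [1.4, -0.5, 1.3]
finger_gap: 0.0853
```

Request:
{"api": "drive_tool", "payload": {"plan": [[[0.3,-1.0,3.1,4.4,0,0,1],[0.3,-0.8,3.2,4.4,0,0,1],[0.3,-0.5,3.2,4.4,0,0,1],[0.3,0,3.3,4.4,0,0,1],[0.3,0.3,3.3,4.4,0,0,1]]]}}

```text
clock: 2.23
tcp_pos: [0.4896, -0.2028, 0.2716]
orientation: [0.509, 0.491, 0.51, -0.49]
wrist_force: [0.7, 0.5, -0.3]
finger_gap: 0.0855
```

```bash
python3 - <<'E'
from h import *
im,c=shot('wrist','w2'); st=env.get_state(); print(st['clock'],st['tcp_pos'],jaw(st),st['qvel'].round(3))
cv2.imwrite('pics/w2.png',cv2.resize(im,(800,600),interpolation=cv2.INTER_CUBIC))
E
```

```text
2.2833 [ 0.49111314 -0.20832134  0.27025436] 1.723609967398195 [ 0.053 -0.03  -0.056  0.021  0.022 -0.06 ]
```

View pics/w2.png

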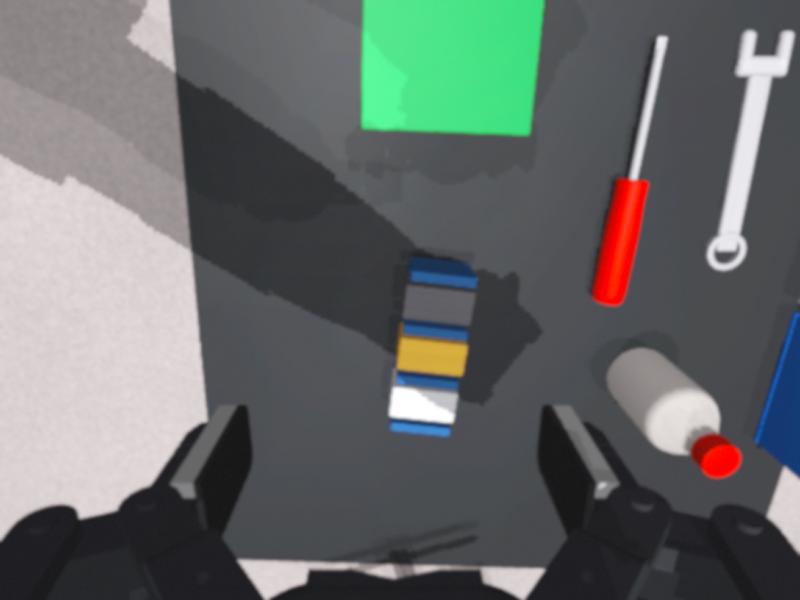

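```bash
python3 - <<'E'
from h import *
im,c=load('wrist','w2')
a=cv2.resize(im[155:285,235:315],None,fx=6,fy=6,interpolation=cv2.INTER_CUBIC)[:600]; 
cv2.imwrite('pics/w2z.png',a); print(a.shape)
E
```

```text
(600, 480, 3)
```

View pics/w2z.png

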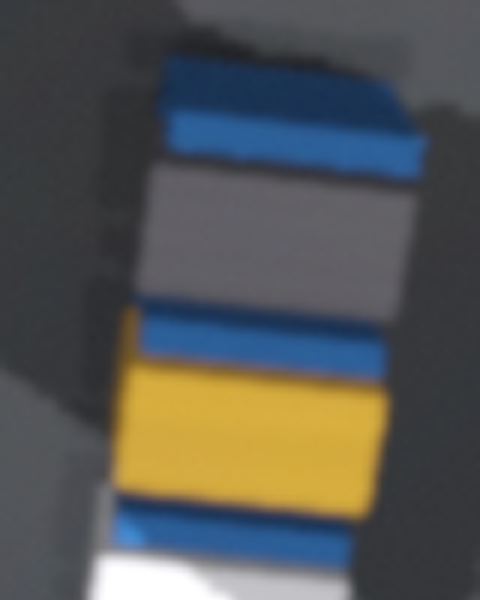

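```bash
python3 - <<'E'
from h import *
im,c=load('wrist','w2')
f=lambda q:np.array(q)/6+[235,155]
P=[p2w(c,f(q),.044)[:2] for q in [(128,365),(388,392),(368,518),(115,487)]]
for p in P: print(p.round(4))
print('brass c',np.mean(P,0), 'sides',[np.linalg.norm(P[i]-P[(i+1)%4]).round(4) for i in range(4)],[np.degrees(np.arctan2(*(P[(i+1)%4]-P[i])[::-1])).round(2) for i in range(4)])
Q=[p2w(c,np.array(q)*.64,.003)[:2] for q in [(361,128),(530,135)]]
print('pad edge',Q)
for q in [(168,110),(428,135),(425,178),(170,148)]: print('wall',p2w(c,f(q),.046)[:2])
rows([P[0][0]*0+np.mean(P,0)[0],np.mean(P,0)[1],0.10],-5,5)
E
```

```text
[ 0.4974 -0.2739]
[ 0.5514 -0.2779]
[ 0.5497 -0.307 ]
[ 0.4958 -0.3018]
brass c [ 0.52357618 -0.29014087] sides [np.float64(0.0542), np.float64(0.0292), np.float64(0.0542), np.float64(0.0279)] [np.float64(-4.21), np.float64(-93.41), np.float64(174.48), np.float64(86.81)]
pad edge [array([ 0.46079672, -0.11830705]), array([ 0.59141238, -0.11828328])]
wall [ 0.50283893 -0.21875203]
wall [ 0.5542519  -0.22185401]
wall [ 0.55447311 -0.23071121]
wall [ 0.50361315 -0.22648034]
t 2.28 tcp [ 0.4911 -0.2083  0.2703] gap 0.0852 F [ 2.8 -5.9  0.3] jaw 1.72 j [-0.55  0.22  0.02  1.37 -0.    0.99] toolx [-5.0e-04 -2.4e-03 -1.0e+00]
total [  3.25  -8.18 -17.03] norm/row mm 38.3 turn 6.72 per row 1.34
[3.41, 0.6, 1.65, np.float64(1.34), 0, 0, 1]
[3.41, 0.64, 1.63, np.float64(1.34), 0, 0, 1]
[3.41, 0.68, 1.62, np.float64(1.34), 0, 0, 1]
[3.41, 0.72, 1.6, np.float64(1.34), 0, 0, 1]
[3.41, 0.75, 1.58, np.float64(1.34), 0, 0, 1]
```

Request:
{"api": "drive_tool", "payload": {"plan": [[[3.3,0.6,1.6,1.3,0,0,1],[3.3,0.6,1.6,1.3,0,0,1],[3.3,0.7,1.6,1.3,0,0,1],[3.3,0.7,1.6,1.3,0,0,1],[1.5,0.5,1.2,1.3,0,0,1]]]}}

```text
clock: 2.7
tcp_pos: [0.5191, -0.2768, 0.1201]
orientation: [-0.479, -0.518, -0.484, 0.518]
wrist_force: [-1.1, -0.5, 0.2]
finger_gap: 0.0854
```

Request:
{"api": "drive_tool", "payload": {"plan": [[[0,0,0,0,0,0,1],[0,0,0,0,0,0,1],[0,0,0,0,0,0,1],[0,0,0,0,0,0,1],[0,0,0,0,0,0,1]]]}}

```text
clock: 3.12
tcp_pos: [0.5214, -0.2783, 0.1272]
orientation: [0.483, 0.518, 0.481, -0.517]
wrist_force: [0.0, 0.3, 0.3]
finger_gap: 0.0855
```

```bash
python3 - <<'E'
from h import *
im,c=shot('wrist','w3'); st=env.get_state(); print(st['clock'],st['qvel'].round(3))
cv2.imwrite('pics/w3.png',cv2.resize(im,(800,600),interpolation=cv2.INTER_CUBIC))
rows([.5236,-.2901,.012],-4.6,3)
E
```

```text
3.1667 [-0.004  0.003 -0.002 -0.004 -0.     0.   ]
t 3.17 tcp [ 0.5213 -0.2784  0.127 ] gap 0.0854 F [ 0.2 -0.1  0.1] jaw -4.14 j [-0.63  0.39 -0.1   1.07  0.    1.02] toolx [ 0.0022 -0.0014 -1.    ]
total [  0.23  -1.17 -11.5 ] norm/row mm 38.5 turn 0.46 per row 0.15
[3.83, 0.1, 0.38, np.float64(0.15), 0, 0, 1]
[3.83, 0.1, 0.38, np.float64(0.15), 0, 0, 1]
[3.83, 0.1, 0.38, np.float64(0.15), 0, 0, 1]
```

View pics/w3.png

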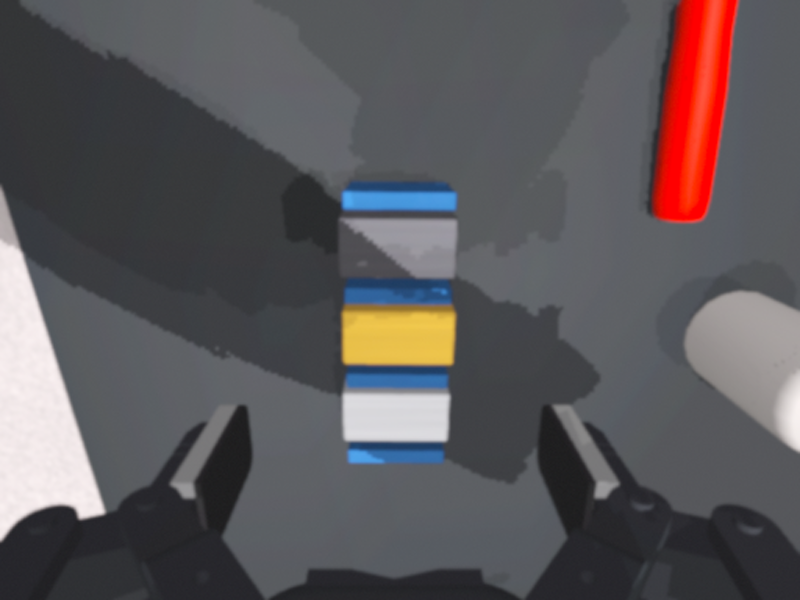

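```bash
python3 - <<'E'
from h import *
im,c=load('wrist','w3')
a=cv2.resize(im[190:240,210:300],None,fx=8,fy=8,interpolation=cv2.INTER_CUBIC); cv2.imwrite('pics/w3z.png',a)
P=[p2w(c,np.array(q)*.64,.044)[:2] for q in [(344,308),(456,308),(455,364),(342,363)]]
for p in P: print(p.round(4))
print('brass c',np.mean(P,0), 'sides',[np.linalg.norm(P[i]-P[(i+1)%4]).round(4) for i in range(4)],[np.degrees(np.arctan2(*(P[(i+1)%4]-P[i])[::-1])).round(2) for i in range(4)])
E
```

```text
[ 0.4983 -0.2728]
[ 0.5512 -0.2766]
[ 0.5498 -0.3059]
[ 0.4943 -0.3013]
brass c [ 0.52342698 -0.28917985] sides [np.float64(0.0531), np.float64(0.0293), np.float64(0.0557), np.float64(0.0288)] [np.float64(-4.12), np.float64(-92.74), np.float64(175.3), np.float64(82.11)]
```

View pics/w3z.png

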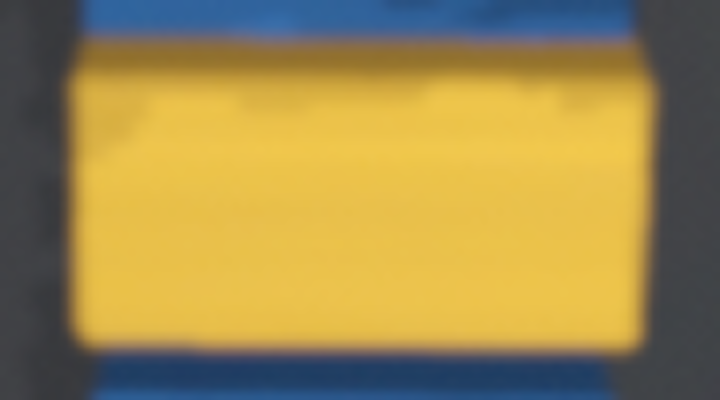

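Request:
{"api": "drive_tool", "payload": {"plan": [[[3.0,0.1,0.4,0.4,0,0,1],[3.0,0.1,0.4,0,0,0,1],[2.5,0.1,0.4,0,0,0,1],[2.0,0,0,0,0,0,1],[1.0,0,0,0,0,0,1]]]}}

```text
clock: 3.58
tcp_pos: [0.5216, -0.29, 0.0084]
orientation: [-0.479, -0.52, -0.48, 0.52]
wrist_force: [0.2, 0.4, -0.1]
finger_gap: 0.0853
```

Request:
{"api": "drive_tool", "payload": {"plan": [[[0,0,0,0,0,0,0.75],[0,0,0,0,0,0,0.6],[0,0,0,0,0,0,0.4],[0,0,0,0,0,0,0.4],[0,0,0,0,0,0,0.4]]], "squeeze": 50}}

```text
clock: 4.0
tcp_pos: [0.5238, -0.2916, 0.0122]
orientation: [0.481, 0.52, 0.478, -0.519]
wrist_force: [0.2, 0.2, 4.9]
finger_gap: 0.0532
```

```bash
python3 - <<'E'
from h import *
rows([.5236,-.2901,.012],-4.6,1)
im,c=shot('wrist','w4')
cv2.imwrite('pics/w4.png',cv2.resize(im,(800,600),interpolation=cv2.INTER_CUBIC))
E
```

```text
t 4.00 tcp [ 0.5238 -0.2916  0.0122] gap 0.0532 F [0.2 0.2 4.9] jaw -4.59 j [-0.64  0.51 -0.23  0.83  0.    1.01] toolx [ 0.0026 -0.0017 -1.    ]
total [-0.02  0.15 -0.02] norm/row mm 1.6 turn 0.01 per row 0.01
[0.02, -0.03, -0.15, np.float64(0.01), 0, 0, 1]
```

View pics/w4.png

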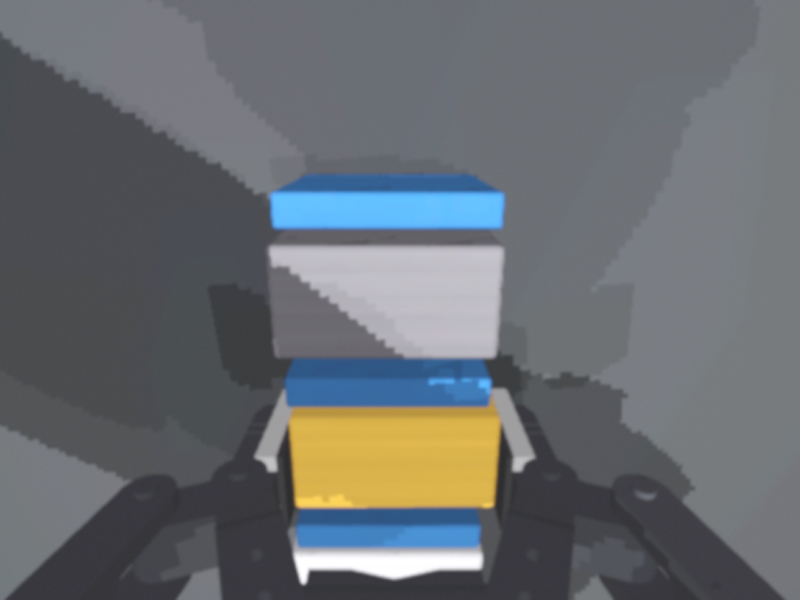

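Request:
{"api": "drive_tool", "payload": {"plan": [[[-1.0,0,0,0,0,0,0.4],[-1.8,0,0,0,0,0,0.4],[-2.0,0,0,0,0,0,0.4],[-2.0,0,0,0,0,0,0.4],[-1.0,0,0,0,0,0,0.4]]]}}

```text
clock: 4.47
tcp_pos: [0.5233, -0.2914, 0.0908]
orientation: [0.48, 0.52, 0.479, -0.519]
wrist_force: [0.1, -0.2, -3.0]
finger_gap: 0.0533
```

```bash
python3 - <<'E'
from h import *
rows([.526,-.063,.075],-4.6,8)
E
```

```text
t 4.47 tcp [ 0.5233 -0.2914  0.0908] gap 0.0533 F [ 0.1 -0.2 -3. ] jaw -4.60 j [-0.64  0.43 -0.13  1.    0.    1.01] toolx [ 0.0019 -0.0013 -1.    ]
total [ 0.27 22.84 -1.58] norm/row mm 28.6 turn -0.0 per row -0.0
[0.19, -0.2, -2.85, np.float64(-0.0), 0, 0, 1]
[0.19, -0.2, -2.85, np.float64(-0.0), 0, 0, 1]
[0.19, -0.2, -2.85, np.float64(-0.0), 0, 0, 1]
[0.19, -0.2, -2.85, np.float64(-0.0), 0, 0, 1]
[0.19, -0.2, -2.85, np.float64(-0.0), 0, 0, 1]
[0.19, -0.2, -2.85, np.float64(-0.0), 0, 0, 1]
[0.19, -0.2, -2.85, np.float64(-0.0), 0, 0, 1]
[0.19, -0.2, -2.85, np.float64(-0.0), 0, 0, 1]
```

Request:
{"api": "drive_tool", "payload": {"plan": [[[0,0,-1.5,0,0,0,0.4],[0,-0.2,-3.0,0,0,0,0.4],[0,-0.2,-3.5,0,0,0,0.4],[0,-0.3,-3.5,0,0,0,0.4],[0.3,-0.3,-3.5,0,0,0,0.4]]]}}

```text
clock: 4.88
tcp_pos: [0.5239, -0.1386, 0.0848]
orientation: [0.479, 0.52, 0.48, -0.52]
wrist_force: [0.1, 0.8, -3.6]
finger_gap: 0.0535
```

Request:
{"api": "drive_tool", "payload": {"plan": [[[0.5,-0.2,-3.5,0,0,0,0.4],[0.8,-0.2,-3.0,0,0,0,0.4],[1.0,-0.2,-1.3,0,0,0,0.4],[1.0,0,0,0,0,0,0.4],[1.0,0,0,0,0,0,0.4]]]}}

```text
clock: 5.3
tcp_pos: [0.5241, -0.061, 0.0412]
orientation: [-0.48, -0.519, -0.48, 0.519]
wrist_force: [-0.9, 0.5, -4.5]
finger_gap: 0.0533
```

```bash
python3 - <<'E'
from h import *
rows([.526,-.063,.010],-4.6,1)
E
```

```text
t 5.30 tcp [ 0.5241 -0.061   0.0412] gap 0.0533 F [-0.9  0.5 -4.5] jaw -4.46 j [-0.27  0.36 -0.38  0.83 -0.    1.38] toolx [-1.2e-03  1.0e-04 -1.0e+00]
total [ 0.19 -0.2  -3.12] norm/row mm 31.3 turn 0.14 per row 0.14
[3.12, 0.21, 0.18, np.float64(0.14), 0, 0, 1]
```

Request:
{"api": "drive_tool", "payload": {"plan": [[[1.0,0,0,0,0,0,0.4],[1.0,0,0,0,0,0,0.4],[0.6,0,0,0,0,0,0.4],[0.3,0,0,0,0,0,0.4],[0,0,0,0,0,0,0.4]]]}}

```text
clock: 5.72
tcp_pos: [0.5244, -0.063, 0.0123]
orientation: [-0.479, -0.52, -0.48, 0.52]
wrist_force: [-0.4, 0.7, -4.1]
finger_gap: 0.0532
```

```bash
python3 - <<'E'
from h import *
rows([.526,-.063,.0092],-4.6,1)
E
```

```text
t 5.72 tcp [ 0.5244 -0.063   0.0123] gap 0.0532 F [-0.4  0.7 -4.1] jaw -4.68 j [-0.27  0.4  -0.41  0.76  0.    1.38] toolx [-1.6e-03  5.0e-04 -1.0e+00]
total [ 0.16 -0.   -0.31] norm/row mm 3.5 turn -0.08 per row -0.08
[0.31, 0.16, -0.01, np.float64(-0.08), 0, 0, 1]
```

Request:
{"api": "drive_tool", "payload": {"plan": [[[0.2,0,0,0,0,0,0.4],[0.2,0,0,0,0,0,0.4],[0.1,0,0,0,0,0,0.4],[0,0,0,0,0,0,0.4],[0,0,0,0,0,0,0.4]]]}}

```text
clock: 6.13
tcp_pos: [0.5256, -0.0628, 0.0091]
orientation: [0.48, 0.52, 0.479, -0.52]
wrist_force: [-1.9, -1.4, 2.4]
finger_gap: 0.053
```

Request:
{"api": "drive_tool", "payload": {"plan": [[[0,0,0,0,0,0,0.75],[0,0,0,0,0,0,0.9],[0,0,0,0,0,0,1],[-1.5,0,0,0,0,0,1],[-3.0,0,0,0,0,0,1]]]}}

```text
clock: 6.55
tcp_pos: [0.5221, -0.0616, 0.0506]
orientation: [-0.477, -0.518, -0.482, 0.521]
wrist_force: [0.5, 0.4, 0.0]
finger_gap: 0.0853
```

Request:
{"api": "drive_tool", "payload": {"plan": [[[-3.0,0,0,-7,0,0,1],[-1.0,0,0,-7,0,0,1],[0,0,0,-7,0,0,1],[0,0,0,-7,0,0,1],[0,0,0,-7,0,0,1]]]}}

```text
clock: 6.97
tcp_pos: [0.5255, -0.0624, 0.094]
orientation: [0.615, 0.35, 0.614, -0.349]
wrist_force: [-0.7, -0.1, -0.4]
finger_gap: 0.0857
```

Request:
{"api": "drive_tool", "payload": {"plan": [[[0,0,0,-7,0,0,1],[0,0,0,-7,0,0,1],[0,0,0,-7,0,0,1],[0,0,0,-7,0,0,1],[0,0,0,-7,0,0,1]]]}}

```text
clock: 7.38
tcp_pos: [0.5252, -0.0623, 0.0934]
orientation: [0.691, 0.149, 0.691, -0.148]
wrist_force: [-0.2, -0.4, 0.4]
finger_gap: 0.0857
```

Request:
{"api": "drive_tool", "payload": {"plan": [[[0,0,0,-7,0,0,1],[0,0,0,-7,0,0,1],[0,0,0,-6,0,0,1],[0,0,0,0,0,0,1],[0,0,0,0,0,0,1]]]}}

```text
clock: 7.8
tcp_pos: [0.5251, -0.0624, 0.0933]
orientation: [0.707, 0.029, 0.706, -0.029]
wrist_force: [0.0, -0.6, -0.9]
finger_gap: 0.0852
```

```bash
python3 - <<'E'
from h import *
rows([.526,-.063,.0092],85.4,1)
im,c=shot('wrist','w5')
cv2.imwrite('pics/w5.png',cv2.resize(im,(800,600),interpolation=cv2.INTER_CUBIC))
E
```

```text
t 7.80 tcp [ 0.5251 -0.0624  0.0933] gap 0.0852 F [ 0.  -0.6 -0.9] jaw 85.23 j [-0.27  0.31 -0.31  0.95  0.   -0.19] toolx [ 2.e-04  1.e-04 -1.e+00]
total [ 0.09 -0.06 -8.41] norm/row mm 84.1 turn -0.17 per row -0.17
[8.41, -0.06, 0.1, np.float64(-0.17), 0, 0, 1]
```

View pics/w5.png

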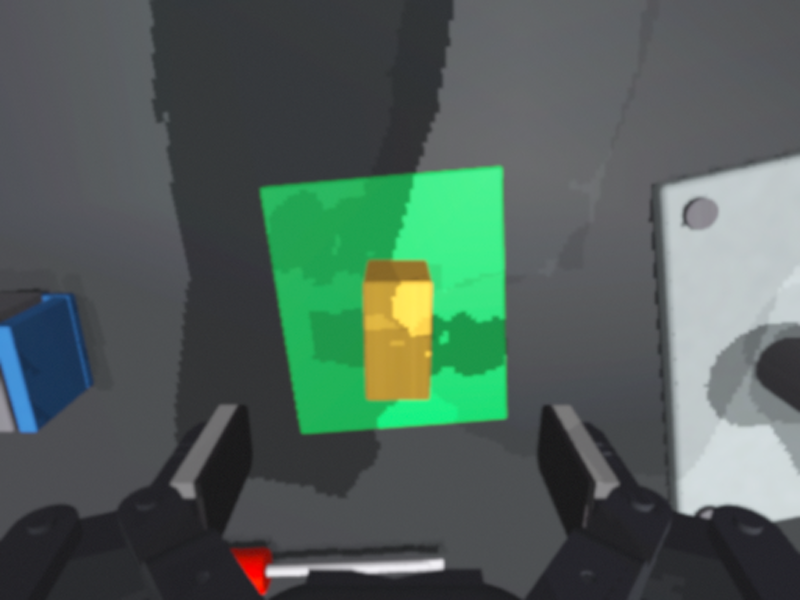

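```bash
python3 - <<'E'
from h import *
im,c=load('wrist','w5')
P=[p2w(c,np.array(q)*.64,.041)[:2] for q in [(363,281),(433,281),(430,401),(365,399)]]
print('brass c',np.mean(P,0), 'sides',[np.linalg.norm(P[i]-P[(i+1)%4]).round(4) for i in range(4)],[np.degrees(np.arctan2(*(P[(i+1)%4]-P[i])[::-1])).round(2) for i in range(4)])
rows([*np.mean(P,0),.018],85.4,1)
E
```

```text
brass c [ 0.52587472 -0.06090148] sides [np.float64(0.0281), np.float64(0.0547), np.float64(0.0284), np.float64(0.0537)] [np.float64(85.27), np.float64(-4.65), np.float64(-96.73), np.float64(175.06)]
t 7.85 tcp [ 0.5251 -0.0624  0.0933] gap 0.0856 F [-0.1 -0.2  0.1] jaw 85.23 j [-0.27  0.31 -0.31  0.95  0.   -0.19] toolx [ 3.e-04  1.e-04 -1.e+00]
total [ 0.08  0.15 -7.53] norm/row mm 75.3 turn -0.17 per row -0.17
[7.53, 0.15, 0.06, np.float64(-0.17), 0, 0, 1]
```

Request:
{"api": "drive_tool", "payload": {"plan": [[[2.0,0.1,0,0,0,0,1],[2.5,0,0,0,0,0,1],[1.5,0,0,0,0,0,1],[1.0,0,0,0,0,0,1],[0.5,0,0,0,0,0,0.9]]]}}

```text
clock: 8.27
tcp_pos: [0.5241, -0.0611, 0.0169]
orientation: [0.706, 0.029, 0.707, -0.029]
wrist_force: [-0.3, -0.3, -0.3]
finger_gap: 0.0773
```

Request:
{"api": "drive_tool", "payload": {"plan": [[[0,0,0,0,0,0,0.7],[0,0,0,0,0,0,0.5],[0,0,0,0,0,0,0.3],[0,0,0,0,0,0,0.1],[0,0,0,0,0,0,0.1]]], "squeeze": 60}}

```text
clock: 8.68
tcp_pos: [0.5262, -0.0616, 0.0196]
orientation: [0.707, 0.028, 0.706, -0.028]
wrist_force: [-0.8, 0.9, 4.3]
finger_gap: 0.0266
```

Request:
{"api": "drive_tool", "payload": {"plan": [[[0,0,0,0,0,0,0.1],[0,0,0,0,0,0,0.1],[0,0,0,0,0,0,0.1],[0,0,0,0,0,0,0.1],[0,0,0,0,0,0,0.1]]]}}

```text
clock: 9.1
tcp_pos: [0.5262, -0.0616, 0.0196]
orientation: [0.707, 0.028, 0.706, -0.028]
wrist_force: [-1.0, 1.6, 7.2]
finger_gap: 0.0267
```

```bash
python3 - <<'E'
from h import *
rows([.5526,.2172,.13],98,12)
E
```

```text
t 9.10 tcp [ 0.5262 -0.0616  0.0196] gap 0.0267 F [-1.   1.6  7.2] jaw 85.40 j [-0.27  0.39 -0.41  0.77  0.   -0.19] toolx [ 2.6e-03 -4.0e-04 -1.0e+00]
total [ 2.64 27.88 11.04] norm/row mm 25.1 turn -12.6 per row -1.05
[-0.92, 2.33, 0.04, np.float64(-1.05), 0, 0, 1]
[-0.92, 2.33, 0.08, np.float64(-1.05), 0, 0, 1]
[-0.92, 2.33, 0.12, np.float64(-1.05), 0, 0, 1]
[-0.92, 2.33, 0.16, np.float64(-1.05), 0, 0, 1]
[-0.92, 2.32, 0.21, np.float64(-1.05), 0, 0, 1]
[-0.92, 2.32, 0.25, np.float64(-1.05), 0, 0, 1]
[-0.92, 2.32, 0.29, np.float64(-1.05), 0, 0, 1]
[-0.92, 2.31, 0.33, np.float64(-1.05), 0, 0, 1]
[-0.92, 2.3, 0.38, np.float64(-1.05), 0, 0, 1]
[-0.92, 2.3, 0.42, np.float64(-1.05), 0, 0, 1]
[-0.92, 2.29, 0.46, np.float64(-1.05), 0, 0, 1]
[-0.92, 2.28, 0.5, np.float64(-1.05), 0, 0, 1]
```

Request:
{"api": "drive_tool", "payload": {"plan": [[[-1.5,0,0,0,0,0,0.1],[-3.5,0,0,0,0,0,0.1],[-4.0,0,0,0,0,0,0.1],[-4.0,0,0,0,0,0,0.1],[-4.0,0.5,0,0,0,0,0.1]]]}}

```text
clock: 9.52
tcp_pos: [0.5243, -0.0567, 0.1893]
orientation: [0.706, 0.029, 0.707, -0.029]
wrist_force: [2.2, -1.0, -3.8]
finger_gap: 0.0268
```

Request:
{"api": "drive_tool", "payload": {"plan": [[[-3.0,2.0,0,-1.5,0,0,0.1],[-2.5,3.0,0,-1.5,0,0,0.1],[-1.0,3.5,0.4,-1.5,0,0,0.1],[-0.5,3.5,0.5,-1.5,0,0,0.1],[0,3.5,0.5,-1.5,0,0,0.1]]]}}

```text
clock: 9.93
tcp_pos: [0.5434, 0.0997, 0.2598]
orientation: [0.708, -0.018, 0.706, 0.018]
wrist_force: [0.1, -1.0, -4.0]
finger_gap: 0.0267
```

Request:
{"api": "drive_tool", "payload": {"plan": [[[0,3.5,0.5,-1.5,0,0,0.1],[0,3.5,0.5,-1.5,0,0,0.1],[0,3.0,0.4,-1.0,0,0,0.1],[0,1.5,0.3,-1.0,0,0,0.1],[0,0,0,0,0,0,0.1]]]}}

```text
clock: 10.35
tcp_pos: [0.5496, 0.2178, 0.257]
orientation: [0.705, -0.05, 0.706, 0.051]
wrist_force: [0.2, -0.1, -3.8]
finger_gap: 0.0267
```

Request:
{"api": "drive_tool", "payload": {"plan": [[[0,0,0,0,0,0,0.1],[0,0,0,0,0,0,0.1],[0,0,0,0,0,0,0.1],[0,0,0,0,0,0,0.1],[0,0,0,0,0,0,0.1]]]}}

```text
clock: 10.77
tcp_pos: [0.5506, 0.2133, 0.2584]
orientation: [0.705, -0.048, 0.705, 0.048]
wrist_force: [0.3, -0.5, -4.0]
finger_gap: 0.0269
```

```bash
python3 - <<'E'
from h import *
rows([.5526,.2172,.13],98,1)
im,c=shot('wrist','w6'); print(env.get_state()['qvel'].round(3))
cv2.imwrite('pics/w6.png',cv2.resize(im,(800,600),interpolation=cv2.INTER_CUBIC))
E
```

```text
t 10.77 tcp [0.5506 0.2133 0.2584] gap 0.0269 F [ 0.3 -0.5 -4. ] jaw 97.80 j [ 0.23  0.34  0.15  1.38 -0.    0.1 ] toolx [ 1.e-04 -0.e+00 -1.e+00]
total [  0.2    0.39 -12.84] norm/row mm 128.5 turn -0.2 per row -0.2
[12.84, 0.36, 0.25, np.float64(-0.2), 0, 0, 1]
[ 0.004  0.001  0.002  0.001  0.002 -0.   ]
```

View pics/w6.png

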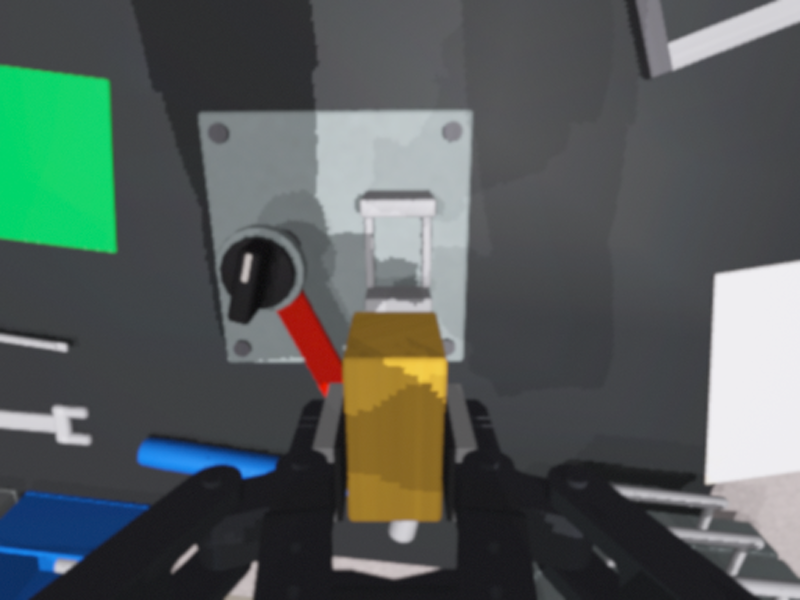

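```bash
python3 - <<'E'
from h import *
im,c=load('wrist','w6')
a=cv2.resize(im[115:205,215:290],None,fx=6.5,fy=6.5,interpolation=cv2.INTER_CUBIC); cv2.imwrite('pics/w6z.png',a); print(a.shape)
P=[p2w(c,np.array(q)*.64,.012)[:2] for q in [(199,113),(472,111),(463,361),(227,362)]]
for p in P: print(p.round(4))
cc=np.mean(P,0);print('c',cc,'sides',[np.linalg.norm(P[i]-P[(i+1)%4]).round(4) for i in range(4)],[np.degrees(np.arctan2(*(P[(i+1)%4]-P[i])[::-1])).round(2) for i in range(4)])
for y in (7.5,8,8.5):
    y=np.deg2rad(y); print('nest',cc+.045*np.array([-np.sin(y),np.cos(y)]),'pivot',cc-.045*np.array([-np.sin(y),np.cos(y)]))
E
```

```text
(585, 488, 3)
[0.4749 0.0606]
[0.4469 0.2557]
[0.6429 0.2849]
[0.6712 0.0869]
c [0.55897884 0.17204298] sides [np.float64(0.1972), np.float64(0.1981), np.float64(0.2), np.float64(0.1981)] [np.float64(98.16), np.float64(8.47), np.float64(-81.87), np.float64(-172.36)]
nest [0.55310516 0.216658  ] pivot [0.56485252 0.12742796]
nest [0.55271605 0.21660505] pivot [0.56524163 0.12748092]
nest [0.55232742 0.2165487 ] pivot [0.56563027 0.12753727]
```

View pics/w6z.png

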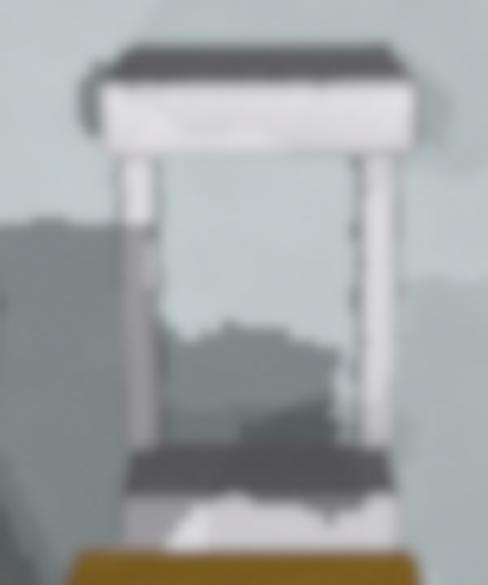

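```bash
cat > ov.py <<'E'
from h import *
def model(nx,ny,yawd,zb):
    y=np.deg2rad(yawd); Rm=np.array([[np.cos(y),-np.sin(y)],[np.sin(y),np.cos(y)]])
    T=lambda p:np.array([*(Rm@np.array(p[:2])+[nx,ny]),p[2]])
    B=[]
    for x0,x1,y0,y1,zt in [(-.0435,-.0315,-.025,.025,.056),(.0315,.0435,-.025,.025,.035),(-.0315,.0315,.0185,.0255,.008),(-.0315,.0315,-.0255,-.0185,.008)]:
        for z in (.012,zt+zb):
            B.append([T((a,b,z)) for a,b in [(x0,y0),(x1,y0),(x1,y1),(x0,y1)]])
    return B
def draw(fn,name,m,crop,f,out):
    im,c=load(name,fn); x0,y0,x1,y1=crop
    a=cv2.resize(im[y0:y1,x0:x1],None,fx=f,fy=f,interpolation=cv2.INTER_CUBIC)
    for i,poly in enumerate(m):
        pts=np.array([((w2p(c,p)-[x0,y0]+.5)*f-.5) for p in poly]).round().astype(int)
        cv2.polylines(a,[pts],True,(0,0,255) if i%2 else (255,0,0),1)
    cv2.imwrite('pics/'+out,a)
E
python3 - <<'E'
from ov import *
draw('w6','wrist',model(.5527,.2166,8.1,.012),(215,115,290,205),5,'o1.png')
draw('w6','wrist',model(.5527,.2166,8.1,0),(215,115,290,205),5,'o2.png')
a=np.hstack([cv2.imread('pics/o1.png'),cv2.imread('pics/o2.png')]); cv2.imwrite('pics/o12.png',a)
E
```

```text
(no output)
```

View pics/o12.png

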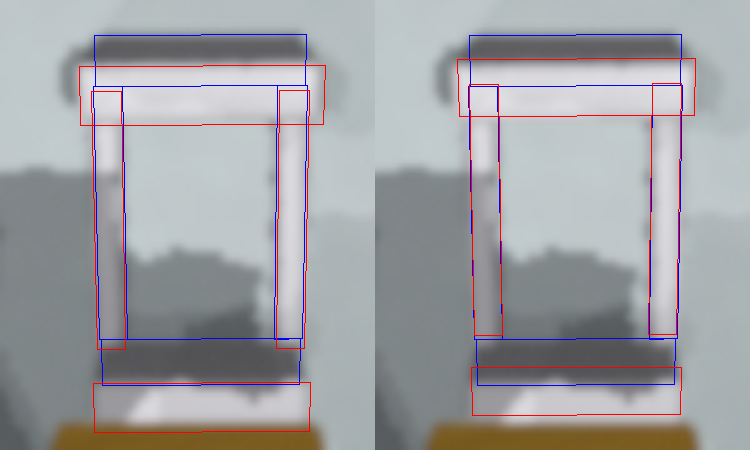

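Request:
{"api": "drive_tool", "payload": {"plan": [[[2.5,0.2,0.1,0,0,0,0.1],[4.0,0.1,0.1,0,0,0,0.1],[4.0,0.0,0.0,0,0,0,0.1],[3.0,0,0,0,0,0,0.1],[2.0,0,0,0,0,0,0.1]]]}}

```text
clock: 11.23
tcp_pos: [0.5499, 0.2166, 0.0997]
orientation: [0.704, -0.049, 0.707, 0.048]
wrist_force: [-0.5, -0.5, -4.8]
finger_gap: 0.0271
```

Request:
{"api": "drive_tool", "payload": {"plan": [[[0,0,0,0,0,0,0.1],[0,0,0,0,0,0,0.1],[0,0,0,0,0,0,0.1],[0,0,0,0,0,0,0.1],[0,0,0,0,0,0,0.1]]]}}

```text
clock: 11.65
tcp_pos: [0.5537, 0.218, 0.1056]
orientation: [0.707, -0.048, 0.704, 0.049]
wrist_force: [0.5, 0.1, -4.5]
finger_gap: 0.0271
```

```bash
python3 - <<'E'
from h import *
rows([.5527,.2166,.0286],98.1,1)
im,c=shot('wrist','w7'); print(env.get_state()['qvel'].round(3))
cv2.imwrite('pics/w7.png',cv2.resize(im,(800,600),interpolation=cv2.INTER_CUBIC))
E
```

```text
t 11.65 tcp [0.5537 0.218  0.1056] gap 0.0271 F [ 0.5  0.1 -4.5] jaw 97.89 j [ 0.24  0.41 -0.13  1.03  0.    0.1 ] toolx [ 0.004  0.001 -1.   ]
total [-0.1  -0.14 -7.7 ] norm/row mm 77.0 turn -0.21 per row -0.21
[7.7, -0.13, -0.15, np.float64(-0.21), 0, 0, 1]
[-0.001  0.004 -0.011 -0.004 -0.001  0.001]
```

View pics/w7.png

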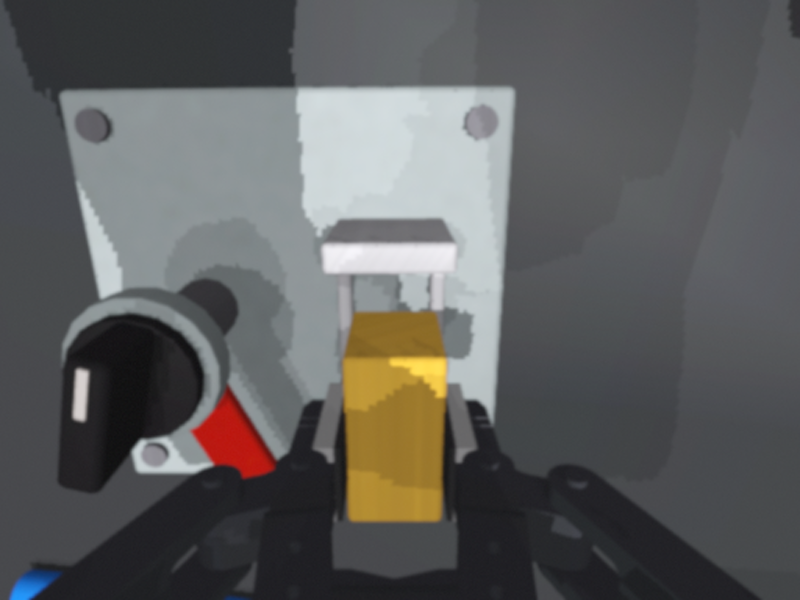

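```bash
python3 - <<'E'
from ov import *
draw('w7','wrist',model(.5527,.2166,8.1,.012),(190,130,310,210),6,'o3.png')
E
```

```text
(no output)
```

View pics/o3.png

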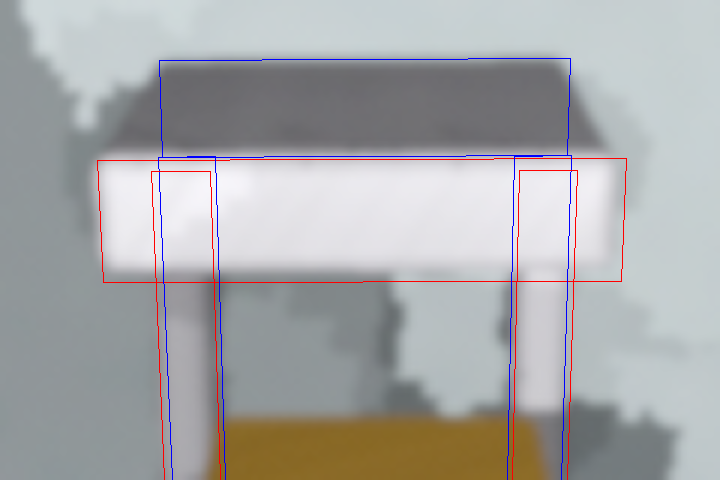

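Request:
{"api": "drive_tool", "payload": {"plan": [[[1.5,-0.1,-0.2,0,0,0,0.1],[2.0,0,0,0,0,0,0.1],[1.5,0,0,0,0,0,0.1],[1.0,0,0,0,0,0,0.1],[0.5,0,0,0,0,0,0.1]]]}}

```text
clock: 12.12
tcp_pos: [0.5497, 0.2163, 0.0375]
orientation: [0.705, -0.049, 0.706, 0.049]
wrist_force: [-0.0, -0.3, -4.1]
finger_gap: 0.0269
```

```bash
python3 - <<'E'
from h import *
rows([.5527,.2166,.0286],98.1,1)
E
```

```text
t 12.12 tcp [0.5497 0.2163 0.0375] gap 0.0269 F [-0.  -0.3 -4.1] jaw 97.90 j [ 0.24  0.47 -0.22  0.88  0.    0.1 ] toolx [-1.1e-03 -2.0e-04 -1.0e+00]
total [ 0.3   0.03 -0.89] norm/row mm 9.4 turn -0.2 per row -0.2
[0.89, -0.01, 0.3, np.float64(-0.2), 0, 0, 1]
```

Request:
{"api": "drive_tool", "payload": {"plan": [[[0.4,0,0,0,0,0,0.1],[0.4,0,0,0,0,0,0.1],[0.3,0,0,0,0,0,0.1],[0.1,0,0,0,0,0,0.1],[0,0,0,0,0,0,0.1]]]}}

```text
clock: 12.53
tcp_pos: [0.551, 0.2166, 0.0286]
orientation: [0.706, -0.049, 0.705, 0.049]
wrist_force: [-2.9, -0.4, 6.6]
finger_gap: 0.0265
```

Request:
{"api": "drive_tool", "payload": {"plan": [[[0.1,0,0,0,0,0,0.1],[0.1,0,0,0,0,0,0.1],[0,0,0,0,0,0,0.1],[0,0,0,0,0,0,0.1],[0,0,0,0,0,0,0.1]]]}}

```text
clock: 12.95
tcp_pos: [0.551, 0.2166, 0.0285]
orientation: [0.707, -0.049, 0.704, 0.049]
wrist_force: [-8.2, -2.4, 19.0]
finger_gap: 0.027
```

```bash
python3 - <<'E'
from h import *
rows([.5527,.2166,.0286],98.1,1)
E
```

```text
t 12.95 tcp [0.551  0.2166 0.0285] gap 0.0270 F [-8.2 -2.4 19. ] jaw 97.91 j [ 0.24  0.48 -0.23  0.86 -0.    0.1 ] toolx [ 3.4e-03  6.0e-04 -1.0e+00]
total [ 0.17 -0.    0.01] norm/row mm 1.7 turn -0.19 per row -0.19
[-0.0, -0.03, 0.17, np.float64(-0.19), 0, 0, 1]
```

Request:
{"api": "drive_tool", "payload": {"plan": [[[-0.1,0,0,0,0,0,0.45],[0,0,0,0,0,0,0.55],[0,0,0,0,0,0,0.6],[0,0,0,0,0,0,0.6],[-1.0,0,0,0,0,0,0.6]]]}}

```text
clock: 13.37
tcp_pos: [0.5489, 0.216, 0.0337]
orientation: [0.704, -0.049, 0.707, 0.048]
wrist_force: [-0.5, 0.1, -0.5]
finger_gap: 0.0512
```

Request:
{"api": "drive_tool", "payload": {"plan": [[[-2.0,0,0,0,0,0,0.6],[-3.0,0,0,0,0,0,0.6],[-3.0,0,0,0,0,0,0.6],[-3.0,0,0,0,0,0,0.6],[-3.0,0,0,0,0,0,0.6]]]}}

```text
clock: 13.78
tcp_pos: [0.55, 0.2163, 0.1773]
orientation: [0.705, -0.049, 0.705, 0.049]
wrist_force: [0.4, 1.1, -0.3]
finger_gap: 0.0513
```

Request:
{"api": "drive_tool", "payload": {"plan": [[[-3.0,0,0,0,0,0,0.6],[-2.0,0,0,0,0,0,0.6],[0,0,0,0,0,0,0.6],[0,0,0,0,0,0,0.6],[0,0,0,0,0,0,0.6]]]}}

```text
clock: 14.2
tcp_pos: [0.5499, 0.2163, 0.2248]
orientation: [0.705, -0.049, 0.706, 0.049]
wrist_force: [0.4, 0.7, -0.1]
finger_gap: 0.0516
```

```bash
python3 - <<'E'
from h import *
rows([.5527,.2166,.0286],98.1,1)
im,c=shot('wrist','w8'); print(env.get_state()['qvel'].round(3))
cv2.imwrite('pics/w8.png',cv2.resize(im,(800,600),interpolation=cv2.INTER_CUBIC))
E
```

```text
t 14.20 tcp [0.5499 0.2163 0.2248] gap 0.0516 F [ 0.4  0.7 -0.1] jaw 97.89 j [0.24 0.35 0.08 1.3  0.   0.1 ] toolx [-7.e-04 -1.e-04 -1.e+00]
total [  0.28   0.03 -19.62] norm/row mm 196.2 turn -0.21 per row -0.21
[19.62, -0.01, 0.3, np.float64(-0.21), 0, 0, 1]
[ 0.001  0.009 -0.011 -0.001  0.     0.002]
```

View pics/w8.png

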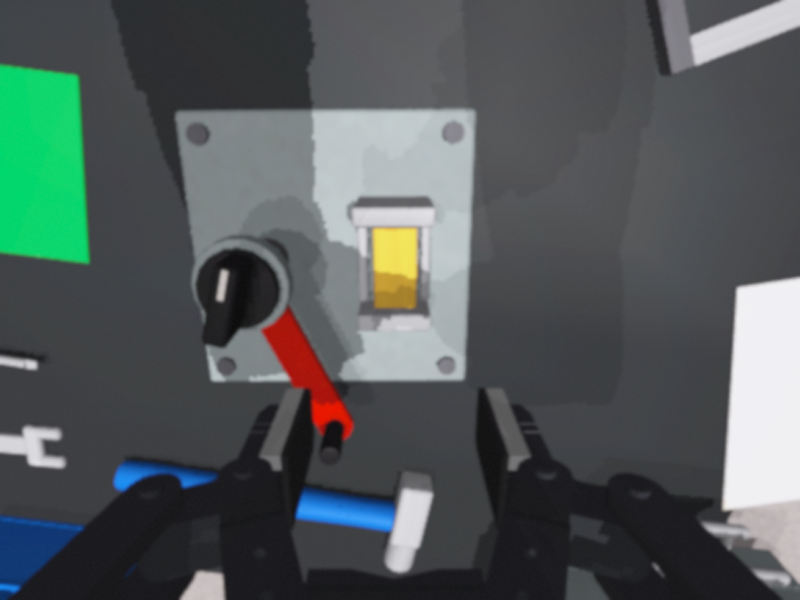

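```bash
python3 - <<'E'
from h import *
im,c=load('wrist','w8')
P=[p2w(c,np.array(q)*.64,.05)[:2] for q in [(373,228),(418,228),(417,307),(375,306)]]
print('brass c',np.mean(P,0), 'sides',[np.linalg.norm(P[i]-P[(i+1)%4]).round(4) for i in range(4)])
piv=np.array([.5652,.1275])
for nm,q in [('mid',(331,441)),('top',(330,455)),('strapend',(333,423))]:
  for z in np.arange(.05,.13,.01):
    p=p2w(c,np.array(q)*.64,z); d=p[:2]-piv; print(nm,round(z,3),p[:2].round(4),np.linalg.norm(d).round(4),'strap',(np.arctan2(d[1],d[0])-np.deg2rad(8.1)).round(3))
a=cv2.resize(im[170:310,100:260],None,fx=4.2,fy=4.2,interpolation=cv2.INTER_CUBIC); cv2.imwrite('pics/w8z.png',a)
E
```

```text
brass c [0.55060665 0.21751289] sides [np.float64(0.0284), np.float64(0.0528), np.float64(0.0279), np.float64(0.0521)]
mid 0.05 [0.6865 0.1887] 0.1359 strap 0.326
mid 0.06 [0.6796 0.1892] 0.13 strap 0.353
mid 0.07 [0.6727 0.1897] 0.1242 strap 0.383
mid 0.08 [0.6658 0.1902] 0.1185 strap 0.416
mid 0.09 [0.6589 0.1907] 0.113 strap 0.452
mid 0.1 [0.652  0.1912] 0.1077 strap 0.492
mid 0.11 [0.6451 0.1917] 0.1025 strap 0.536
mid 0.12 [0.6382 0.1922] 0.0975 strap 0.584
top 0.05 [0.6987 0.1891] 0.147 strap 0.291
top 0.06 [0.6914 0.1896] 0.1407 strap 0.316
top 0.07 [0.6841 0.1901] 0.1344 strap 0.343
top 0.08 [0.6768 0.1906] 0.1282 strap 0.373
top 0.09 [0.6696 0.1911] 0.1222 strap 0.406
top 0.1 [0.6623 0.1916] 0.1163 strap 0.442
top 0.11 [0.655  0.1921] 0.1106 strap 0.482
top 0.12 [0.6477 0.1926] 0.1051 strap 0.526
strapend 0.05 [0.6712 0.1887] 0.1224 strap 0.382
strapend 0.06 [0.6648 0.1892] 0.1171 strap 0.413
strapend 0.07 [0.6583 0.1897] 0.112 strap 0.447
strapend 0.08 [0.6519 0.1902] 0.107 strap 0.484
strapend 0.09 [0.6455 0.1907] 0.1022 strap 0.525
strapend 0.1 [0.6391 0.1912] 0.0975 strap 0.57
strapend 0.11 [0.6326 0.1917] 0.0931 strap 0.619
strapend 0.12 [0.6262 0.1922] 0.0889 strap 0.673
```

View pics/w8z.png

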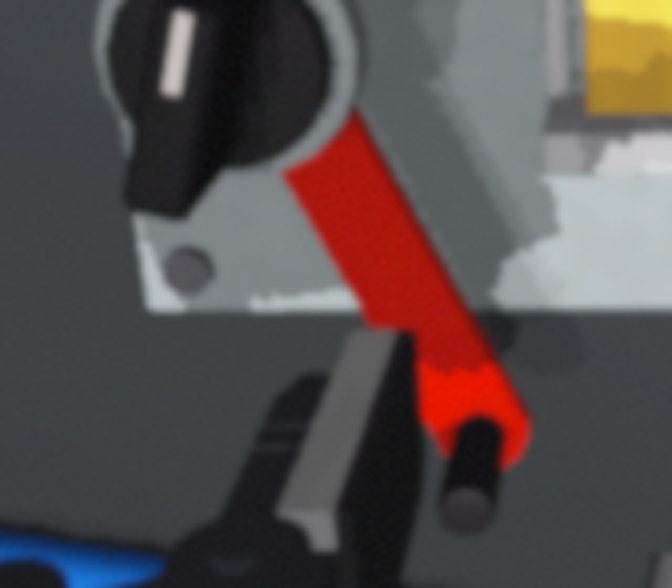

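```bash
python3 - <<'E'
from h import *
im,c=load('wrist','w8')
a=cv2.resize(im[140:240,110:200],None,fx=6,fy=6,interpolation=cv2.INTER_CUBIC); cv2.imwrite('pics/w8k.png',a)
p=np.array([.5652,.1275])
for z in (.012,.07,.08,.09,.1,.11,.12,.13): print(z,((w2p(c,[*p,z])-[110,140]+.5)*6-.5).round(0), w2p(c,[*p,z])/.64)
E
```

```text
0.012 [376. 151.] [269.12044616 257.40497923]
0.07 [291. 237.] [247.10055352 279.93156615]
0.08 [274. 256.] [242.49700705 284.64408491]
0.09 [255. 275.] [237.59657358 289.66167734]
0.1 [235. 295.] [232.36968893 295.01484492]
0.11 [213. 317.] [226.78274577 300.73827832]
0.12 [190. 341.] [220.79738139 306.87159883]
0.13 [166. 366.] [214.36961016 313.46026223]
```

View pics/w8k.png

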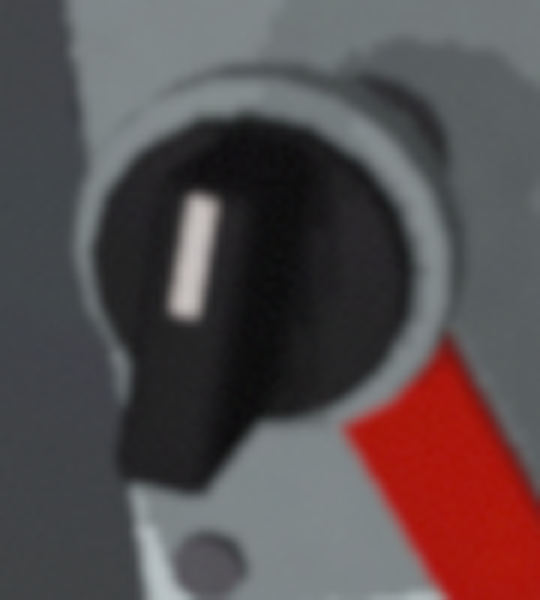

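```bash
python3 - <<'E'
from h import *
rows([.6645,.190,.15],122,5,f=.45)
E
```

```text
t 14.25 tcp [0.5495 0.2162 0.2241] gap 0.0514 F [-0.1  0.1 -1.3] jaw 97.90 j [0.24 0.35 0.08 1.3  0.   0.1 ] toolx [-2.e-03 -4.e-04 -1.e+00]
total [11.5  -2.62 -7.41] norm/row mm 27.9 turn -24.1 per row -4.82
[1.48, -0.83, 2.21, np.float64(-4.82), 0, 0, 0.45]
[1.48, -1.02, 2.13, np.float64(-4.82), 0, 0, 0.45]
[1.48, -1.19, 2.04, np.float64(-4.82), 0, 0, 0.45]
[1.48, -1.36, 1.93, np.float64(-4.82), 0, 0, 0.45]
[1.48, -1.52, 1.81, np.float64(-4.82), 0, 0, 0.45]
```

Request:
{"api": "drive_tool", "payload": {"plan": [[[1.5,-0.8,2.2,-4.8,0,0,0.4],[1.5,-1.0,2.1,-4.8,0,0,0.4],[1.5,-1.2,2.0,-4.8,0,0,0.4],[1.5,-1.4,1.9,-4.8,0,0,0.4],[1.4,-1.5,1.8,-4.8,0,0,0.4]]]}}

```text
clock: 14.67
tcp_pos: [0.6639, 0.1895, 0.1484]
orientation: [0.678, -0.196, 0.681, 0.196]
wrist_force: [-0.3, -0.0, -0.1]
finger_gap: 0.0341
```

Request:
{"api": "drive_tool", "payload": {"plan": [[[0,0,0,0,0,0,0.4],[0,0,0,0,0,0,0.4],[0,0,0,0,0,0,0.4],[0,0,0,0,0,0,0.4],[0,0,0,0,0,0,0.4]]]}}

```text
clock: 15.08
tcp_pos: [0.6637, 0.1905, 0.1524]
orientation: [0.68, -0.194, 0.679, 0.194]
wrist_force: [0.3, -0.7, 0.2]
finger_gap: 0.0339
```

```bash
python3 - <<'E'
from h import *
rows([.6645,.190,.071],122,1,f=.45)
im,c=shot('wrist','w9'); print(env.get_state()['qvel'].round(3))
cv2.imwrite('pics/w9.png',cv2.resize(im,(800,600),interpolation=cv2.INTER_CUBIC))
E
```

```text
t 15.08 tcp [0.6637 0.1905 0.1524] gap 0.0339 F [ 0.3 -0.7  0.2] jaw 121.91 j [ 0.16  0.57  0.25  1.25  0.   -0.39] toolx [ 1.e-03  3.e-04 -1.e+00]
total [ 0.08 -0.05 -8.14] norm/row mm 81.4 turn -0.09 per row -0.09
[8.14, -0.09, 0.03, np.float64(-0.09), 0, 0, 0.45]
[-0.001 -0.001  0.002 -0.001 -0.001 -0.004]
```

View pics/w9.png

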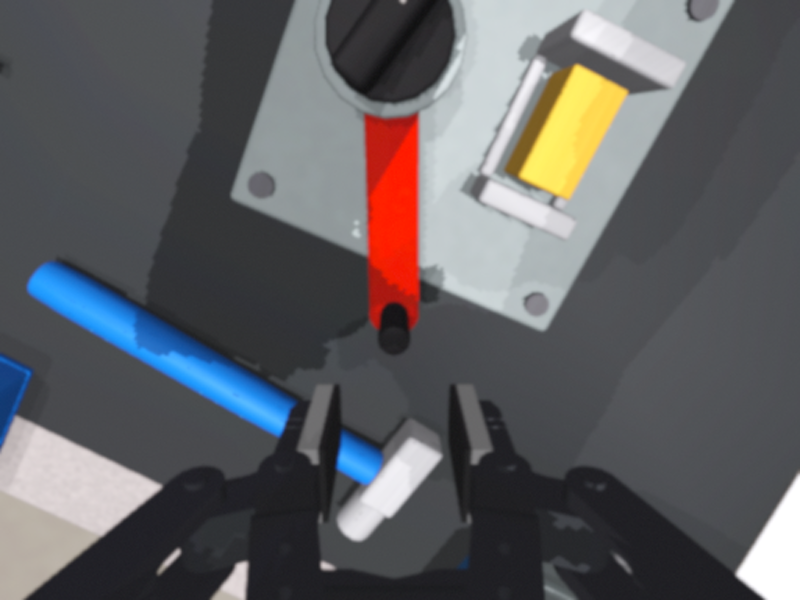

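```bash
python3 - <<'E'
from h import *
im,c=load('wrist','w9'); piv=np.array([.5652,.1275])
for nm,q in [('top',(394,340)),('base',(394,309))]:
  for z in (.05,.06,.07,.08,.09,.1,.11):
    p=p2w(c,np.array(q)*.64,z); d=p[:2]-piv; print(nm,z,p[:2].round(4),np.linalg.norm(d).round(4),np.degrees(np.arctan2(d[1],d[0])).round(1))
E
```

```text
top 0.05 [0.6813 0.2014] 0.1376 32.5
top 0.06 [0.6777 0.1992] 0.1334 32.5
top 0.07 [0.674  0.1969] 0.1291 32.5
top 0.08 [0.6704 0.1947] 0.1248 32.6
top 0.09 [0.6668 0.1924] 0.1205 32.6
top 0.1 [0.6632 0.1901] 0.1163 32.6
top 0.11 [0.6595 0.1879] 0.112 32.6
base 0.05 [0.6666 0.1923] 0.1203 32.6
base 0.06 [0.6636 0.1904] 0.1168 32.6
base 0.07 [0.6605 0.1885] 0.1132 32.6
base 0.08 [0.6575 0.1866] 0.1096 32.6
base 0.09 [0.6545 0.1847] 0.1061 32.7
base 0.1 [0.6515 0.1829] 0.1025 32.7
base 0.11 [0.6484 0.181 ] 0.0989 32.7
```

Request:
{"api": "drive_tool", "payload": {"plan": [[[1.5,0,0,0,0,0,0.4],[2.0,0,0,0,0,0,0.4],[2.0,0,0,0,0,0,0.4],[1.5,0,0,0,0,0,0.4],[0,0,0,0,0,0,0.4]]]}}

```text
clock: 15.55
tcp_pos: [0.6616, 0.19, 0.0784]
orientation: [0.678, -0.194, 0.682, 0.195]
wrist_force: [-0.2, -0.2, -0.6]
finger_gap: 0.034
```

Request:
{"api": "drive_tool", "payload": {"plan": [[[0.8,0,0.1,0,0,0,0.3],[0,0,0,0,0,0,0.28],[0,0,0,0,0,0,0.28],[0,0.6,0,-3,0,0,0.28],[0,0.6,0,-3,0,0,0.28]]]}}

```text
clock: 15.97
tcp_pos: [0.6595, 0.2004, 0.0748]
orientation: [0.669, -0.23, 0.668, 0.23]
wrist_force: [-0.5, -0.6, -0.7]
finger_gap: 0.0241
```

```bash
python3 - <<'E'
from h import *
rows([.6645,.190,.071],122,1,f=.45)
st=env.get_state(); d=st['tcp_pos'][:2]-[.5652,.1275]; print(np.linalg.norm(d),np.degrees(np.arctan2(d[1],d[0])))
E
```

```text
t 15.97 tcp [0.6595 0.2004 0.0748] gap 0.0241 F [-0.5 -0.6 -0.7] jaw 127.99 j [ 0.18  0.61  0.12  1.08 -0.   -0.48] toolx [ 2.5e-03  2.0e-04 -1.0e+00]
total [ 0.5  -1.04 -0.38] norm/row mm 12.2 turn 5.99 per row 5.99
[0.38, -1.13, -0.25, np.float64(5.99), 0, 0, 0.45]
0.11921495722440172 37.723562934790586
```

Request:
{"api": "drive_tool", "payload": {"plan": [[[0,1.2,-0.1,-6,0,0,0.28],[0,1.3,0,-6,0,0,0.28],[0,1.2,-0.1,-6,0,0,0.28],[0,1.3,0,-6,0,0,0.28],[0,1.2,-0.1,-6,0,0,0.28]]]}}

```text
clock: 16.38
tcp_pos: [0.6105, 0.2387, 0.075]
orientation: [0.587, -0.397, 0.584, 0.396]
wrist_force: [0.1, 0.4, 0.1]
finger_gap: 0.0241
```

```bash
python3 - <<'E'
from h import *
rows([.6645,.190,.071],122,1,f=.45)
st=env.get_state(); d=st['tcp_pos'][:2]-[.5652,.1275]; print(np.linalg.norm(d),np.degrees(np.arctan2(d[1],d[0])))
im,c=shot('wrist','w10')
cv2.imwrite('pics/w10.png',cv2.resize(im,(800,600),interpolation=cv2.INTER_CUBIC))
E
```

```text
t 16.38 tcp [0.6105 0.2387 0.075 ] gap 0.0241 F [0.1 0.4 0.1] jaw 158.20 j [ 0.25  0.54  0.01  1.03  0.   -0.94] toolx [ 3.3e-03  9.0e-04 -1.0e+00]
total [ 5.4  -4.87 -0.4 ] norm/row mm 72.8 turn 36.2 per row 36.2
[0.41, -6.82, -2.51, np.float64(36.2), 0, 0, 0.45]
0.12003935781445081 67.8144962766974
```

View pics/w10.png

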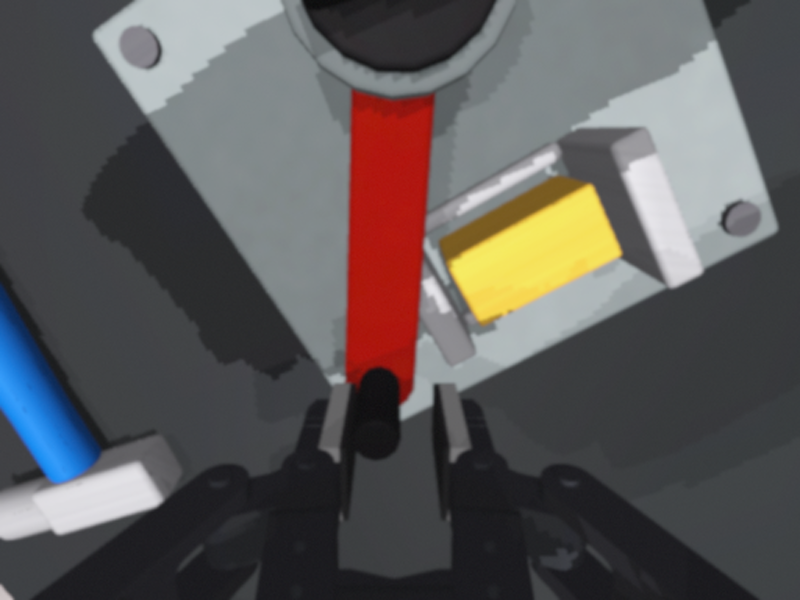

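Request:
{"api": "drive_tool", "payload": {"plan": [[[0,1.2,-0.1,-6,0,0,0.28],[0,1.3,0,-6,0,0,0.28],[0,1.2,-0.1,-6,0,0,0.28],[0,1.2,-0.1,-6,0,0,0.28],[0,1.1,-0.1,-5,0,0,0.28]]]}}

```text
clock: 16.85
tcp_pos: [0.5516, 0.2452, 0.0748]
orientation: [-0.469, 0.53, -0.467, -0.529]
wrist_force: [0.6, 1.0, -0.2]
finger_gap: 0.024
```

Request:
{"api": "drive_tool", "payload": {"plan": [[[0,0.4,0,0,0,0,0.28],[0,0.2,0,0,0,0,0.28],[0,0,0,0,0,0,0.28],[0,0,0,0,0,0,0.28],[0,0,0,0,0,0,0.28]]]}}

```text
clock: 17.27
tcp_pos: [0.5454, 0.2438, 0.0734]
orientation: [-0.47, 0.529, -0.469, -0.529]
wrist_force: [-0.1, 0.1, 1.1]
finger_gap: 0.0238
```

```bash
python3 - <<'E'
from h import *
rows([.6645,.190,.071],122,1,f=.45)
st=env.get_state(); d=st['tcp_pos'][:2]-[.5652,.1275]; print(np.linalg.norm(d),np.degrees(np.arctan2(d[1],d[0])))
im,c=shot('wrist','w11')
cv2.imwrite('pics/w11.png',cv2.resize(im,(800,600),interpolation=cv2.INTER_CUBIC))
E
```

```text
t 17.27 tcp [0.5454 0.2438 0.0734] gap 0.0238 F [-0.1  0.1  1.1] jaw -173.20 j [ 0.29  0.45 -0.16  0.97 -0.   -1.4 ] toolx [ 6.e-04  1.e-04 -1.e+00]
total [11.91 -5.38 -0.24] norm/row mm 130.7 turn 64.8 per row 64.8
[0.25, -11.19, -6.75, np.float64(64.8), 0, 0, 0.45]
0.11798970620138281 99.64909683914615
```

View pics/w11.png

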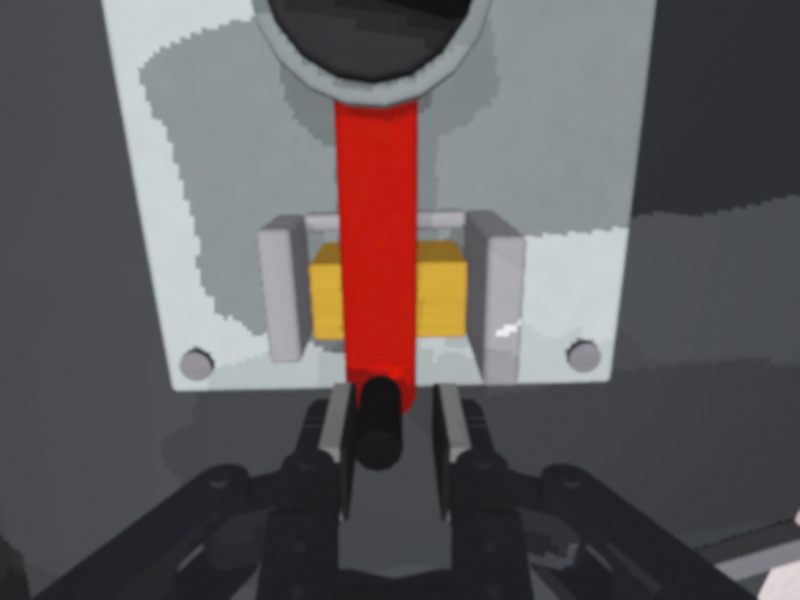

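Request:
{"api": "drive_tool", "payload": {"plan": [[[0,0.3,0,0,0,0,0.28],[0,0.2,0,0,0,0,0.28],[0,0,0,0,0,0,0.28],[0,0,0,0,0,0,0.28],[0,0,0,0,0,0,0.28]]]}}

```text
clock: 17.73
tcp_pos: [0.5406, 0.2433, 0.0736]
orientation: [-0.47, 0.529, -0.469, -0.529]
wrist_force: [4.5, 0.3, -0.1]
finger_gap: 0.0239
```

Request:
{"api": "drive_tool", "payload": {"plan": [[[0,-0.5,0,0,0,0,0.28],[0,-0.2,0,0,0,0,0.4],[-2.5,0,0,0,0,0,0.5],[-3.5,0,0,0,0,0,0.6],[-3.5,0,0,0,0,0,0.6]]]}}

```text
clock: 18.15
tcp_pos: [0.5447, 0.2438, 0.1677]
orientation: [0.467, -0.528, 0.471, 0.53]
wrist_force: [0.2, 0.3, -0.1]
finger_gap: 0.0509
```

Request:
{"api": "drive_tool", "payload": {"plan": [[[-3.0,0,0,7,0,0,0.6],[-2.0,0,0,7,0,0,0.6],[0,0,0,7,0,0,0.6],[0,0,0,7,0,0,0.6],[0,0,0,7,0,0,0.6]]]}}

```text
clock: 18.57
tcp_pos: [0.5462, 0.2442, 0.2187]
orientation: [0.607, -0.362, 0.608, 0.362]
wrist_force: [-0.0, -0.8, 0.2]
finger_gap: 0.0511
```

Request:
{"api": "drive_tool", "payload": {"plan": [[[0,0,0,7,0,0,0.6],[0,0,0,7,0,0,0.6],[0,0,0,7,0,0,0.6],[0,0,0,7,0,0,0.6],[0,0,0,7,0,0,0.6]]]}}

```text
clock: 18.98
tcp_pos: [0.5458, 0.2441, 0.2178]
orientation: [0.687, -0.162, 0.689, 0.163]
wrist_force: [-0.3, -0.2, 0.4]
finger_gap: 0.0516
```

```bash
python3 - <<'E'
from h import *
rows([.5652,.1275,.22],89,5,f=.6)
E
```

```text
t 18.98 tcp [0.5458 0.2441 0.2178] gap 0.0516 F [-0.3 -0.2  0.4] jaw 116.56 j [ 0.29  0.36  0.09  1.29  0.   -0.18] toolx [-2.5e-03 -2.0e-04 -1.0e+00]
total [  1.94 -11.66   0.22] norm/row mm 23.7 turn 27.56 per row 5.51
[-0.05, -2.26, -0.7, np.float64(5.51), 0, 0, 0.6]
[-0.05, -2.32, -0.48, np.float64(5.51), 0, 0, 0.6]
[-0.05, -2.35, -0.25, np.float64(5.51), 0, 0, 0.6]
[-0.05, -2.36, -0.02, np.float64(5.51), 0, 0, 0.6]
[-0.05, -2.36, 0.2, np.float64(5.51), 0, 0, 0.6]
```

Request:
{"api": "drive_tool", "payload": {"plan": [[[0,-2.3,-0.7,5.5,0,0,0.6],[0,-2.3,-0.5,5.5,0,0,0.6],[0,-2.3,-0.2,5.5,0,0,0.6],[0,-2.4,0,5.5,0,0,0.6],[0,-2.4,0.2,5.5,0,0,0.6]]]}}

```text
clock: 19.4
tcp_pos: [0.5666, 0.1265, 0.2178]
orientation: [0.706, 0.005, 0.708, -0.005]
wrist_force: [0.9, 0.7, -0.4]
finger_gap: 0.0512
```

Request:
{"api": "drive_tool", "payload": {"plan": [[[0,0,0,0,0,0,0.6],[0,0,0,0,0,0,0.6],[0,0,0,0,0,0,0.6],[0,0,0,0,0,0,0.6],[0,0,0,0,0,0,0.6]]]}}

```text
clock: 19.82
tcp_pos: [0.567, 0.1282, 0.2182]
orientation: [0.707, 0.003, 0.707, -0.003]
wrist_force: [0.6, 0.9, 0.2]
finger_gap: 0.0511
```

```bash
python3 - <<'E'
from h import *
rows([.5652,.1275,.22],89,1,f=.6)
im,c=shot('wrist','w12')
cv2.imwrite('pics/w12.png',cv2.resize(im,(800,600),interpolation=cv2.INTER_CUBIC))
a=cv2.resize(im[100:250,190:330],None,fx=4,fy=4,interpolation=cv2.INTER_CUBIC)
a=cv2.convertScaleAbs(a,alpha=2.0,beta=20); cv2.imwrite('pics/w12k.png',a)
E
```

```text
t 19.82 tcp [0.567  0.1282 0.2182] gap 0.0511 F [0.6 0.9 0.2] jaw 89.51 j [0.08 0.33 0.04 1.28 0.   0.09] toolx [-5.e-04  3.e-04 -1.e+00]
total [-0.18 -0.07  0.18] norm/row mm 2.6 turn 0.51 per row 0.51
[-0.18, -0.07, -0.18, np.float64(0.51), 0, 0, 0.6]
```

View pics/w12.png

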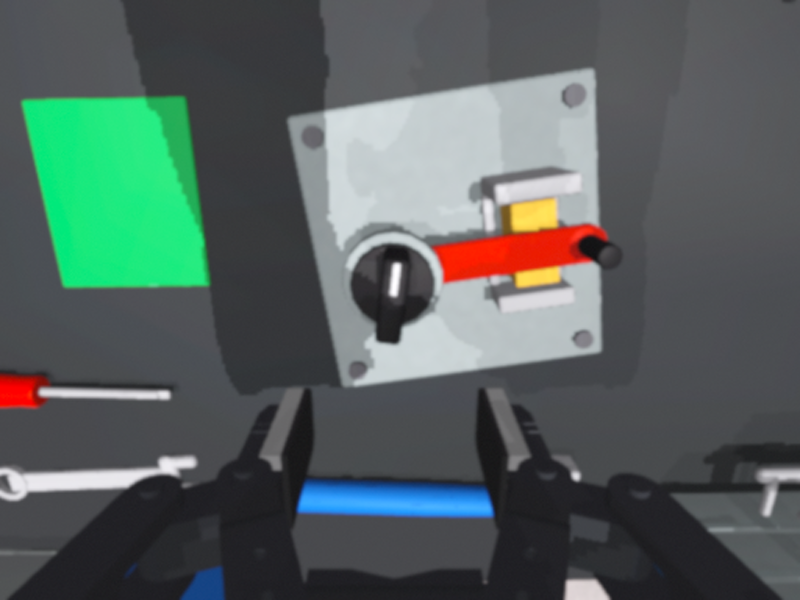

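View pics/w12k.png

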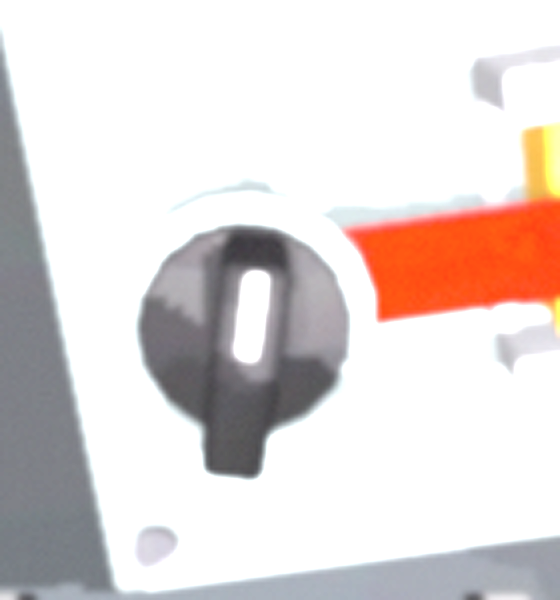

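```bash
python3 - <<'E'
from h import *
im,c=load('wrist','w12')
f=lambda q:(np.array(q)+.5)/4-.5+[190,100]
for z in (.11,.12,.125,.13,.135,.14):
    a=p2w(c,f((255,265)),z)[:2]; b=p2w(c,f((234,474)),z)[:2]; m1=p2w(c,f((259,270)),z)[:2]; m2=p2w(c,f((246,364)),z)[:2]
    e1=p2w(c,f((205,472)),z)[:2]; e2=p2w(c,f((262,476)),z)[:2]
    an=lambda v:np.degrees(np.arctan2(v[1],v[0])).round(1)
    print(z,'len',np.linalg.norm(b-a).round(4),'wid',np.linalg.norm(e1-e2).round(4),'c',((a+b)/2).round(4),'ang',an(b-a),an(m2-m1))
E
```

```text
0.11 len 0.0453 wid 0.012 c [0.5679 0.127 ] ang -6.0 -8.0
0.12 len 0.0435 wid 0.0115 c [0.5645 0.1271] ang -6.0 -8.0
0.125 len 0.0426 wid 0.0113 c [0.5629 0.1271] ang -6.0 -8.0
0.13 len 0.0417 wid 0.0111 c [0.5612 0.1271] ang -6.0 -8.0
0.135 len 0.0408 wid 0.0108 c [0.5595 0.1272] ang -6.0 -8.0
0.14 len 0.0399 wid 0.0106 c [0.5578 0.1272] ang -6.0 -8.0
```

Request:
{"api": "drive_tool", "payload": {"plan": [[[1.5,-0.1,-0.2,3,0,0,0.4],[3.0,0,0,3.5,0,0,0.4],[3.0,0,0,0,0,0,0.4],[2.0,0,0,0,0,0,0.4],[0.5,0,0,0,0,0,0.4]]]}}

```text
clock: 20.28
tcp_pos: [0.5625, 0.1267, 0.1144]
orientation: [0.704, 0.043, 0.708, -0.044]
wrist_force: [0.2, 0.6, -0.6]
finger_gap: 0.0344
```

Request:
{"api": "drive_tool", "payload": {"plan": [[[0,0,0,0,0,0,0.4],[0,0,0,0,0,0,0.4],[0,0,0,0,0,0,0.4],[0,0,0,0,0,0,0.4],[0,0,0,0,0,0,0.4]]]}}

```text
clock: 20.7
tcp_pos: [0.5664, 0.1264, 0.1198]
orientation: [0.707, 0.044, 0.705, -0.044]
wrist_force: [0.2, -0.1, 0.7]
finger_gap: 0.0339
```

```bash
python3 - <<'E'
from h import *
rows([.5652,.1274,.097],83,1,f=.6)
im,c=shot('wrist','w13')
im=cv2.convertScaleAbs(im,alpha=1.8,beta=10)
cv2.imwrite('pics/w13.png',cv2.resize(im,(800,600),interpolation=cv2.INTER_CUBIC))
E
```

```text
t 20.70 tcp [0.5664 0.1264 0.1198] gap 0.0339 F [ 0.2 -0.1  0.7] jaw 82.90 j [ 0.08  0.38 -0.14  1.05  0.    0.21] toolx [ 2.7e-03  3.0e-04 -1.0e+00]
total [-0.12  0.1  -2.28] norm/row mm 22.9 turn -0.1 per row -0.1
[2.28, 0.09, -0.13, np.float64(-0.1), 0, 0, 0.6]
```

View pics/w13.png

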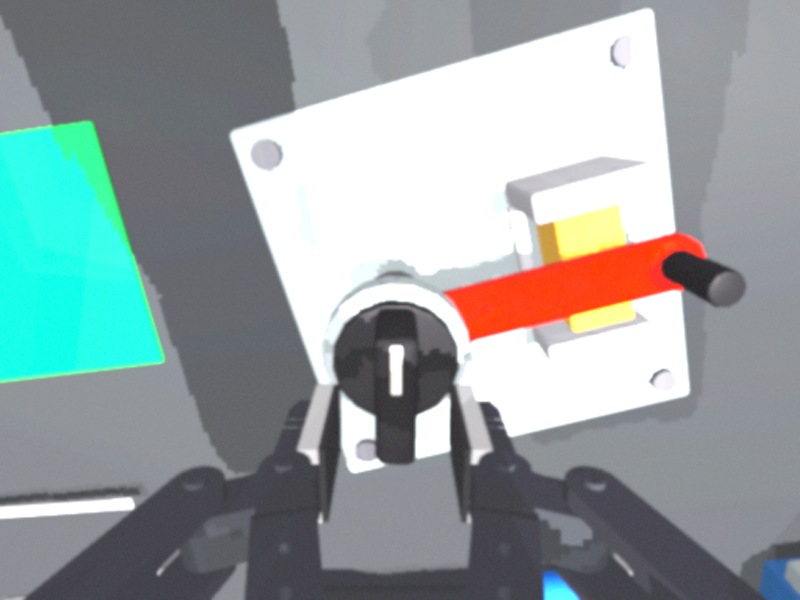

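Request:
{"api": "drive_tool", "payload": {"plan": [[[0.6,0.1,-0.1,0,0,0,0.4],[0.7,0,0,0,0,0,0.4],[0.6,0,0,0,0,0,0.4],[0.3,0,0,0,0,0,0.4],[0,0,0,0,0,0,0.4]]]}}

```text
clock: 21.17
tcp_pos: [0.5634, 0.1272, 0.0948]
orientation: [0.705, 0.044, 0.707, -0.044]
wrist_force: [0.1, -1.1, -0.4]
finger_gap: 0.0341
```

Request:
{"api": "drive_tool", "payload": {"plan": [[[0,0,0,0,0,0,0.25],[0,0,0,0,0,0,0.15],[0,0,0,0,0,0,0.05],[0,0,0,0,0,0,0],[0,0,0,0,0,0,0]]], "squeeze": 60}}

```text
clock: 21.58
tcp_pos: [0.5644, 0.1271, 0.0964]
orientation: [0.706, 0.044, 0.706, -0.044]
wrist_force: [-0.0, -1.5, -0.7]
finger_gap: 0.0131
```

```bash
python3 - <<'E'
from h import *
rows([.5652,.1274,.097],83,1,f=.6)
E
```

```text
t 21.58 tcp [0.5644 0.1271 0.0964] gap 0.0131 F [-0.  -1.5 -0.7] jaw 82.88 j [ 0.08  0.39 -0.18  1.   -0.    0.21] toolx [-0.e+00 -3.e-04 -1.e+00]
total [0.08 0.03 0.06] norm/row mm 1.0 turn -0.12 per row -0.12
[-0.06, 0.04, 0.07, np.float64(-0.12), 0, 0, 0.6]
```

Request:
{"api": "drive_tool", "payload": {"plan": [[[0,0,0,6,0,0,0],[0,0,0,6,0,0,0],[0,0,0,6,0,0,0],[0,0,0,6,0,0,0],[0,0,0,6,0,0,0]]]}}

```text
clock: 22.0
tcp_pos: [0.5645, 0.1274, 0.0964]
orientation: [0.67, 0.227, 0.67, -0.227]
wrist_force: [0.4, 0.1, -1.3]
finger_gap: 0.0126
```

Request:
{"api": "drive_tool", "payload": {"plan": [[[0,0,0,6,0,0,0],[0,0,0,6,0,0,0],[0,0,0,6,0,0,0],[0,0,0,6,0,0,0],[0,0,0,0,0,0,0]]]}}

```text
clock: 22.42
tcp_pos: [0.5647, 0.1275, 0.0964]
orientation: [0.609, 0.36, 0.608, -0.36]
wrist_force: [-0.0, -0.4, -2.3]
finger_gap: 0.0133
```

```bash
python3 - <<'E'
from h import *
rows([.5652,.1274,.097],20,1,f=.6); s=env.get_state(); print(s['ft_torque'].round(2), s['qvel'].round(3))
E
```

```text
t 22.42 tcp [0.5647 0.1275 0.0964] gap 0.0133 F [-0.  -0.4 -2.3] jaw 28.74 j [ 0.08  0.39 -0.18  1.    0.    1.15] toolx [ 5.e-04  4.e-04 -1.e+00]
total [ 0.05 -0.01  0.06] norm/row mm 0.8 turn 8.74 per row 8.74
[-0.06, 0.04, 0.03, np.float64(8.74), 0, 0, 0.6]
[ 0.02 -0.04 -0.15] [ 0.001  0.001 -0.001 -0.     0.    -0.159]
```

Request:
{"api": "drive_tool", "payload": {"plan": [[[0,0,0,4,0,0,0],[0,0,0,4,0,0,0],[0,0,0,2,0,0,0],[0,0,0,0,0,0,0],[0,0,0,0,0,0,0]]]}}

```text
clock: 22.83
tcp_pos: [0.5648, 0.1275, 0.0964]
orientation: [0.576, 0.41, 0.576, -0.41]
wrist_force: [0.6, -1.4, -2.1]
finger_gap: 0.0128
```

```bash
python3 - <<'E'
from h import *
rows([.5652,.1274,.097],20,1,f=.6); s=env.get_state(); print(s['ft_torque'].round(2), s['qvel'].round(3))
im,c=shot('wrist','w14')
im=cv2.convertScaleAbs(im,alpha=1.5,beta=10)
cv2.imwrite('pics/w14.png',cv2.resize(im,(800,600),interpolation=cv2.INTER_CUBIC))
E
```

```text
t 22.83 tcp [0.5648 0.1275 0.0964] gap 0.0128 F [ 0.6 -1.4 -2.1] jaw 19.17 j [ 0.08  0.39 -0.18  1.   -0.    1.32] toolx [ 8.e-04  1.e-04 -1.e+00]
total [ 0.04 -0.01  0.06] norm/row mm 0.7 turn -0.83 per row -0.83
[-0.06, 0.03, 0.02, np.float64(-0.83), 0, 0, 0.6]
[-0.16 -0.27  1.21] [-0.002 -0.002  0.001 -0.001  0.002  0.014]
```

View pics/w14.png

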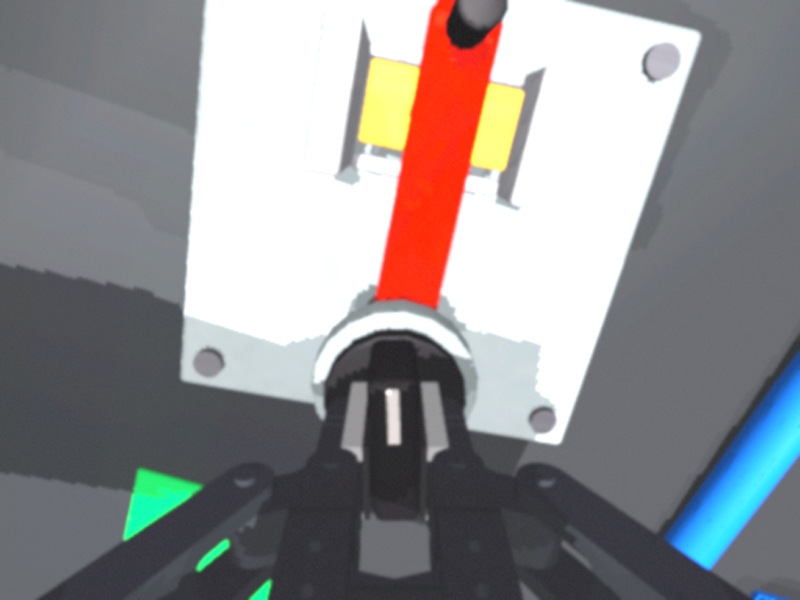

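Request:
{"api": "drive_tool", "payload": {"plan": [[[0,0,0,-1,0,0,0],[0,0,0,0,0,0,0.2],[0,0,0,0,0,0,0.4],[0,0,0,0,0,0,0.5],[-0.5,0,0,0,0,0,0.5]]]}}

```text
clock: 23.3
tcp_pos: [0.5637, 0.1272, 0.1007]
orientation: [0.578, 0.406, 0.579, -0.407]
wrist_force: [-0.2, -0.8, -0.5]
finger_gap: 0.0426
```

Request:
{"api": "drive_tool", "payload": {"plan": [[[-2.0,0,0,0,0,0,0.5],[-3.0,0,0,0,0,0,0.5],[-3.0,0,0,0,0,0,0.5],[-3.0,0,0,0,0,0,0.5],[-2.0,0,0,0,0,0,0.5]]]}}

```text
clock: 23.72
tcp_pos: [0.5652, 0.1274, 0.2351]
orientation: [0.58, 0.407, 0.578, -0.405]
wrist_force: [0.2, 0.4, 0.2]
finger_gap: 0.0428
```

Request:
{"api": "drive_tool", "payload": {"plan": [[[0,0,0,0,0,0,0.5],[0,0,0,0,0,0,0.5],[0,0,0,0,0,0,0.5],[0,0,0,0,0,0,0.5],[0,0,0,0,0,0,0.5]]]}}

```text
clock: 24.13
tcp_pos: [0.5636, 0.1273, 0.2298]
orientation: [0.578, 0.406, 0.58, -0.407]
wrist_force: [-0.4, -0.3, -0.3]
finger_gap: 0.0428
```

```bash
python3 - <<'E'
from h import *
rows([.5652,.1274,.097],20,1,f=.6); s=env.get_state(); print(s['ft_torque'].round(2), s['qvel'].round(3))
im,c=shot('wrist','w15')
a=cv2.resize(im[100:250,190:330],None,fx=4,fy=4,interpolation=cv2.INTER_CUBIC)
cv2.imwrite('pics/w15k.png',cv2.convertScaleAbs(a,alpha=2.0,beta=20))
cv2.imwrite('pics/w15.png',cv2.resize(im,(800,600),interpolation=cv2.INTER_CUBIC))
im2,_=shot('top','t2'); cv2.imwrite('pics/t2.png',cv2.resize(im2,(800,600)))
E
```

```text
t 24.13 tcp [0.5636 0.1273 0.2298] gap 0.0428 F [-0.4 -0.3 -0.3] jaw 19.89 j [0.08 0.32 0.05 1.31 0.   1.31] toolx [-2.7e-03 -1.0e-04 -1.0e+00]
total [ 1.600e-01  1.000e-02 -1.328e+01] norm/row mm 132.8 turn -0.11 per row -0.11
[13.28, 0.19, 0.05, np.float64(-0.11), 0, 0, 0.6]
[-0.04  0.02  0.02] [-0.002  0.     0.005  0.001  0.002  0.001]
```

View pics/w15.png

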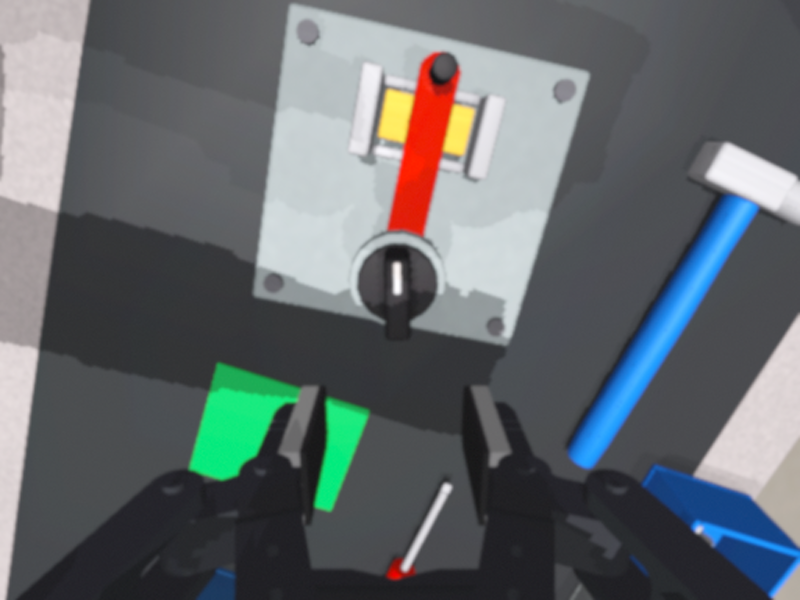

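View pics/w15k.png

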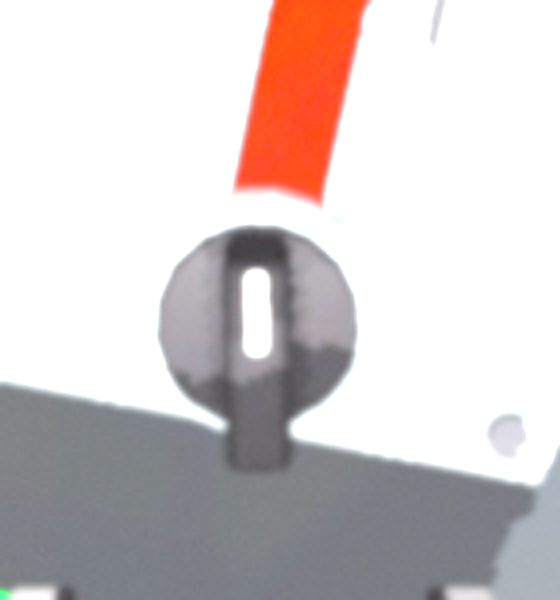

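View pics/t2.png

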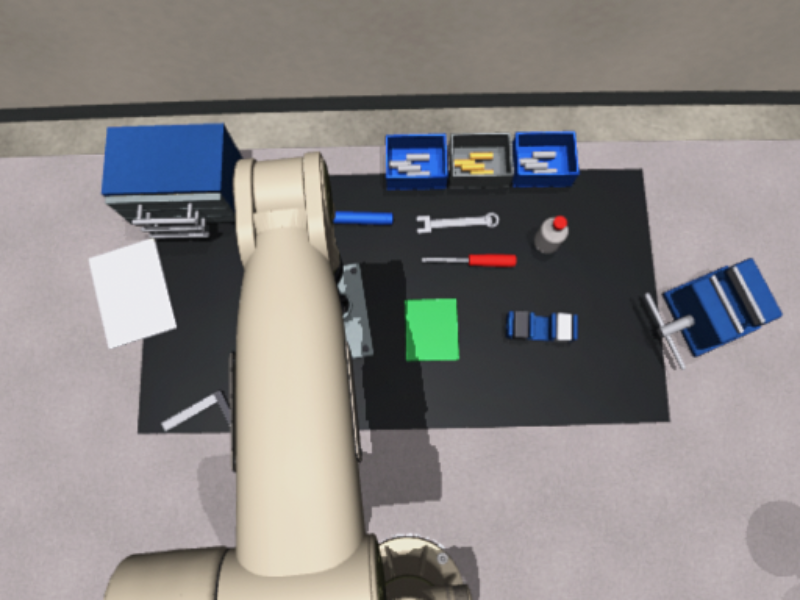

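```bash
python3 - <<'E'
from h import *
im,c=load('wrist','w15'); piv=np.array([.5652,.1275])
P=[p2w(c,np.array(q)*.64,.05)[:2] for q in [(386,88),(476,104),(469,157),(377,138)]]
cc=np.mean(P,0); y=np.deg2rad(8.1); d=cc-[.5527,.2166]; print('block in nest mm',(1000*np.array([[np.cos(y),np.sin(y)],[-np.sin(y),np.cos(y)]])@d).round(1),[np.linalg.norm(P[i]-P[(i+1)%4]).round(4) for i in range(4)])
p=p2w(c,np.array((443,68))*.64,.09)[:2]-piv; a=np.degrees(np.arctan2(p[1],p[0])); print('pin r',np.linalg.norm(p).round(4),'strap own ang',np.deg2rad(a-8.1).round(3))
f=lambda q:(np.array(q)+.5)/4-.5+[190,100]
u=p2w(c,f((257,262)),.118)[:2];v=p2w(c,f((259,468)),.118)[:2];print('bar ang',np.degrees(np.arctan2(*(v-u)[::-1])),'knob rad',np.deg2rad(8.1)-np.arctan2(*(v-u)[::-1]))
print(env.hand_in())
E
```

```text
block in nest mm [-0.9  0.6] [np.float64(0.0542), np.float64(0.0306), np.float64(0.0574), np.float64(0.0287)]
pin r 0.1167 strap own ang 1.578
bar ang -69.42191662996208 knob rad 1.353012687649385
the job is handed in; nothing more can be done
None
```

The job is done and handed in at about 24.2 s. hand_in gave no verdict, so what follows rests on my own measurements.

**What I did:**
- I gripped the brass block by its ends, lifted it out of the rack and set it on the green pad. I took it again across its long sides and lowered it into the nest until it touched the floor at the expected height, then let go.
- I swung the strap by its pin until the stop pushed back with 4.5 N.
- I gripped the knob's bar and turned it clockwise to its end stop, where the torque rose to about 1.2 N m. Then I released it and lifted the arm clear.

**Last checks after letting go:**

| Check | Measured | Needed |
|---|---|---|
| Block centre from nest centre | -0.9 mm in x, 0.6 mm in y | within 7 mm |
| Knob | about 1.35 rad | above 1.15 rad |
| Strap | along the nest's +y, at its stop | above 1.25 rad |
| Force on the tool | about 0.6 N (noise) | touching nothing |

- **Block height:** I judged this from the contact height only (16 to 23 mm needed); I did not measure it in the pictures.
- **Other things on the bench:** the steel and aluminium blocks, screwdriver, wrench and bottle look unmoved. The arm hid part of the hammer in the last top view, but it showed in the wrist picture. I did not measure any of them numerically.

**One disagreement:** measured from the nest's x axis, the strap stood at about 0.42 rad at the start, not the stated 0 to 0.25. It ended at 1.58 rad, not 1.35. Both fit a zero offset of about 0.2 rad, which would put the joint at about 1.35. I relied on feeling the stop.

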